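# Close and lock the cap sealer's control box

### The arm

A 6-joint arm with a two-finger parallel gripper is mounted at the origin on the work surface. World frame = base frame: x ahead of the robot, y to its left, z up, the work surface at z = 0. Lengths are in m, angles in rad, forces in N, time in s.
With the tool pointing down it reaches from about 0.375 to 0.9 m from the base axis. Payload 3.1 kg.
Tool frame: the origin (TCP) lies midway between the tips of the shut fingers; the grasp point (between the pads) lies 19 mm behind it; y points along the fingers, x is the direction in which the jaws open and shut, and the axes are right-handed (so a half turn about y gives the same grasp; the last joint's range is limited). The gripper opens to 85 mm and grips with 20 to 120 N. Pads are 22 mm wide; open, the fingers measure 114 mm over their backs; the gripper's body (76 mm by 85 mm) begins 54 mm behind the grasp point. The pads swing forward as they close: fully open they stand 13 mm farther back than shut.
Start: joints at [1.091, 0.527, 1.433, -0, 1.181, -0.178], TCP at [0.186, 0.597, 0.231] pointing down, gripper open.
Joint ranges: [-3.08, 3.08], [-0.75, 2.2], [0.22, 2.44], [-1.43, 4.57], [0, 2.65], [-2.85, 2.85]. Speed limits (rad/s): [2.79, 2.79, 3.14, 3.14, 3.14, 3.14].

### API

Orientations are given as [roll, pitch, yaw] about the fixed x, y, z axes, in that order (R = Rz(yaw) Ry(pitch) Rx(roll)).
In Python, from cell import env gives the robot as it stands.
- The arm moves only by the tool send_rows, never from a script. Its argument "rows" is a list that holds one entry, the list of rows, each a list of 7 numbers: the opening, from 0 (shut) to 1 (fully open), then the shift along the tool's x, y, z in cm, then the turn, a rotation vector about the tool's x, y, z in rad. A call has 1 to 12 rows; each row shifts and turns the commanded pose from where the row before left it, along the tool's axes as they then stand; what a row does not reach is not made up. A row lasts 1/10 s, in which the tool goes at most 50 mm and 8.59 degrees, less where a joint would pass 70% of its speed; a pose out of reach is approached as far as the arm can. A call is refused whole if a number of a shift passes 5 or a number of a turn 0.15, either way. A call with a gripper value outside its range is refused whole. The fingers move at their own pace and stop on an object; "force" is the grip in N (left out, the last holds). Time passes only in rows, so rows that do not move let the fingers close. It gives the time, the measured TCP pose, the force and the opening at its end, in the units of the state.
- env.observe(): the state, without advancing time (a new reading comes with each control period).
- env.get_image(name): name is "scene" or "side" or "wrist"; returns the picture (400x640x3 uint8, red, green, blue); there is no depth.
- env.camera_model(name): a dict with "fx", "fy", "cx", "cy" (pixels), "rvec" (rotation vector, rad) and "tvec" (3), from world to camera coordinates, as OpenCV has them; the wrist camera has in their place "tool_from_camera" (4x4, takes a point from camera to tool coordinates, whose origin is the TCP and whose axes are the tool frame's). Camera axes: x right, y down, z forward; pixel columns grow to the right and rows downward; lengths in m; the calibration is good to about 2 mm. The wrist camera is an equidistant fisheye: a pixel r from the principal point sees the ray r / f radians off the axis. A picture is of the moment at which its call begins: read the wrist's pose just before it. camera_model takes no time and is no camera call.
- env.job_done(): hands the job in, once; it reports no verdict.
The state is a dict: "clock": time; "qpos": joint angles; "qd": joint speeds; "tau": joint torques, N m; "eef_pos": TCP position; "tool_rot": TCP orientation; "force": force on the tool from outside, world axes, zero at the start; "moment": the same for the moment, N m; "width": finger opening in m.
Only numpy, scipy, OpenCV 4.12 (cv2) and the standard library are available. Lean on these libraries where they do the work, as an engineer would, in place of code of your own. Each camera call takes 0.05 s, during which the arm holds its last target.

### The job

A fuse has been changed in the cap sealer's sloping control box: swing its cover down and press it, firmly but without forcing it, until both catches snap and it lies fully shut. Then take the flat-blade screwdriver from the rack and turn the slotted lock on the cover clockwise to its stop, and stand the screwdriver upright in the rack again, in the hole it came from. Leave the jars and the other tool as they are.

Things in the scene. Friction and masses are not known exactly. Their poses are not given: they have to be found in the camera images.
- console: control box of the cap sealer, fixed to the table: stainless desk-slope housing 200 deep (x) x 270 wide (y), 55 high at the front, its top rising to the back at 30 deg to 147 high. Origin: centre of its underside; own x points to its back, z up. The hinged cover fills the left of the slope; a fixed strip 72 wide on its right (own -y) has buttons.
- cover (a joint): hinge of the cover, rad: 0 = fully shut on the slope, grows as the cover opens (max 1.2). A stiff hinge (0.4 N m): it stays where it is left. Near 0.07 its beads meet two sprung catches, where it stops ajar; it takes about 11 N near the lip to push it past; below 0.025 it snaps by itself to 0, onto a firm rubber gasket.
- cover_hinge (a point): point on the hinge axis in the middle of the cover's width, on the fixed box; frame of the console (hinge axis along its y). The outer face of the cover lies 5 mm outside this axis.
- cover_lip (a point): middle of the cover's free front edge, on the outer face, 181 mm from the hinge axis. Steel cover 180 x 180 x 4. Frame of the cover: x up the slope to the hinge, y along the edge, z out of the face. The face is clear for 30 mm from the edge up to the lock.
- lock (a joint): turn of the slotted lock about the cover's normal, rad: grows clockwise seen from outside; 0 = open, stop (locked) at 1.571; starts at 0.1 to 0.5. Friction 0.06 N m. Past about 1 its cam holds the shut cover down. Its slot lies along the cover's x at 0 and across it (along the edge) at 1.571.
- lock_face (a point): centre of the slot's mouth, on the outer face of the lock: a steel head 25 wide, 5 proud of the cover, 53 mm up from the lip in the middle. x along the slot, z out of the cover. Slot 16 long, 4.4 wide, 5 deep, closed at both ends; the blade has about 0.3 rad of play in it.
- driver: large flat-blade screwdriver standing in the rack, 145 long: blade 12 wide (own x) x 2.4 thick (own y), round shaft 9, from 70 to 145 a black square handle 28 x 28 with faces across own x and y. Origin: blade tip; z up along the shaft. About 0.16 kg.
- rack: grey sheet-steel tool rack, fixed: 70 (x) x 190 (y) x 85 high, top plate 5 thick with two holes of 20 at y = -40 and +40, open below. Origin: centre of its underside. A tool's handle rests on the plate; the driver's origin then is 15 above the table. Driver and nut driver may be in either hole.
- nutdriver: bystander in the other hole: nut driver with slim round handle 22 thick, collar 31, 122 long. Origin: its lower end.
- scale: bystander: white bench scale 220 x 200 x 92, fixed. Origin: centre of its underside.
- jar0: bystander: filled jar, white cap, 71 wide, 74 high, loose. Origin: centre of its underside.
- jar1: bystander: like jar0.
Mind the look-alikes: they are no part of the job. What is shaped like the driver but white is not meant.

How it is judged:
By the outcome, as a careful person would: the job done as asked, in the order asked, and still so for the second after the job is handed in, with the robot touching nothing.
It also fails if it takes over 61 s, if anything falls off the work surface, if the arm or the gripper's body presses on something with over 40 N, if the wrist force passes 120 N, or if a joint passes its speed limit or range.

## Working session

There is one attempt and no reset: what is moved stays moved. The work goes in short steps, Python scripts to look and compute and a tool call to move; the robot and the scene stay as the last step left them, time stands still between calls to the robot, and variables do not carry over. Pictures are saved under pics/ and viewed, and the job is handed in when it is done.

Besides the shell and the picture viewer there is one more tool, called after "Request:" by a JSON object that holds its "api" and its "payload". send_rows: Moves the arm, as the interface text tells. Its arguments: {"type":"object","properties":{"rows":{"type":"array"},"force":{"type":"number"}},"required":["rows"]}

```bash
ls; mkdir -p pics; python3 - <<'E'
from cell import env
import cv2
for n in("scene","side","wrist"):
    s=env.observe();im=env.get_image(n);cv2.imwrite(f"pics/a_{n}.png",im[:,:,::-1])
    m=env.camera_model(n);print(n,{k:(v.tolist() if hasattr(v,'tolist') else v) for k,v in m.items()})
print(s)
E
```

```text
pics
scene {'fx': 513.170403478258, 'fy': 513.170403478258, 'cx': 322.67018511580204, 'cy': 193.3663829837067, 'rvec': [0.13654520245957524, 2.8670061838717746, -1.1480394098729771], 'tvec': [0.561049297016637, 0.033903795146692714, 1.5545203701915549]}
side {'fx': 412.3247795954734, 'fy': 412.3247795954734, 'cx': 323.70770619350986, 'cy': 192.41932413801754, 'rvec': [0.1902215847712948, -2.7101607772704033, 1.4919509859347344], 'tvec': [0.565880280691498, 0.14388472663199678, 1.0792559811401676]}
wrist {'fx': 309.70691628693146, 'fy': 309.70691628693146, 'cx': 314.2747442421904, 'cy': 198.40188299544167, 'tool_from_camera': [[0.9999997345438352, -0.00022665886612118635, -0.0006924868347526909, 9.235268966745203e-05], [0.0005846914316317131, -0.31750169656576815, 0.9482575234680647, -0.14224740675097017], [-0.00043479671994348877, -0.9482576766383787, -0.31750147975748877, 0.08098136622847807], [0.0, 0.0, 0.0, 1.0]]}
{'clock': 0.1, 'qpos': array([ 1.09049998e+00,  5.28406504e-01,  1.43376825e+00,  5.30771306e-06,
        1.18139628e+00, -1.78494394e-01]), 'qd': array([-4.34762336e-04, -2.20807171e-03, -3.23774221e-03,  3.78431091e-06,
        6.10948405e-04,  2.31047019e-04]), 'tau': array([-1.76538297e-04, -4.43307638e+01, -1.78586215e+01, -2.47258995e-04,
        3.89643727e-03, -7.57419684e-06]), 'eef_pos': array([0.18544262, 0.59618546, 0.23041289]), 'tool_rot': array([-1.57044024,  0.00194607,  1.2689927 ]), 'force': array([ 0.03207852,  0.29119339, -0.25903557]), 'moment': array([ 0.00891474,  0.01650408, -0.02800546]), 'width': 0.08545771888958527}
```

View pics/a_scene.png

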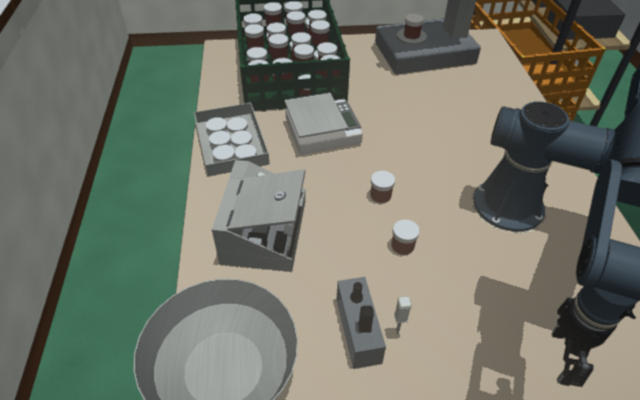

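View pics/a_side.png

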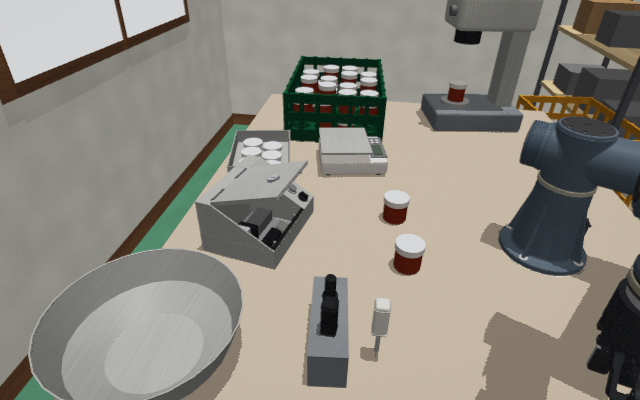

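View pics/a_wrist.png

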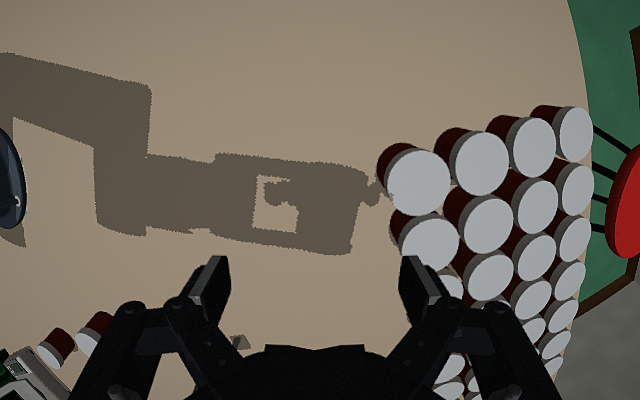

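```bash
cat > h.py <<'E'
import numpy as np,cv2
from cell import env
from scipy.spatial.transform import Rotation as Ro
def Rt(s): return Ro.from_euler('xyz',s['tool_rot']).as_matrix()
def cam(n,s=None):
    m=env.camera_model(n)
    if n!='wrist':
        R=Ro.from_rotvec(m['rvec']).as_matrix();t=np.array(m['tvec']);return m,R,t
    T=np.array(m['tool_from_camera']);Rw=Rt(s)@T[:3,:3];c=np.array(s['eef_pos'])+Rt(s)@T[:3,3]
    return m,Rw.T,-Rw.T@c
def proj(n,P,s=None):
    m,R,t=cam(n,s);q=np.atleast_2d(P)@R.T+t
    if n!='wrist': return np.c_[m['fx']*q[:,0]/q[:,2]+m['cx'],m['fy']*q[:,1]/q[:,2]+m['cy']]
    r=np.hypot(q[:,0],q[:,1]);th=np.arctan2(r,q[:,2]);k=m['fx']*th/np.maximum(r,1e-12)
    return np.c_[q[:,0]*k+m['cx'],q[:,1]*k+m['cy']]
def ray(n,uv,s=None):
    m,R,t=cam(n,s);x=(uv[0]-m['cx'])/m['fx'];y=(uv[1]-m['cy'])/m['fy']
    if n!='wrist': d=np.array([x,y,1.])
    else:
        th=np.hypot(x,y);d=np.array([x/th*np.sin(th),y/th*np.sin(th),np.cos(th)])
    d=R.T@d;return -R.T@t,d/np.linalg.norm(d)
def onz(n,uv,z,s=None):
    c,d=ray(n,uv,s);return c+d*(z-c[2])/d[2]
def tri(obs):
    A=np.zeros((3,3));b=np.zeros(3)
    for o in obs:
        c,d=ray(*o);M=np.eye(3)-np.outer(d,d);A+=M;b+=M@c
    return np.linalg.solve(A,b)
def crop(im,x0,y0,w,h,k,name):
    cv2.imwrite('pics/'+name+'.png',cv2.resize(im[y0:y0+h,x0:x0+w,::-1],None,fx=k,fy=k,interpolation=cv2.INTER_CUBIC))
E
python3 - <<'E'
from h import *
a=cv2.imread('pics/a_scene.png')[:,:,::-1];b=cv2.imread('pics/a_side.png')[:,:,::-1]
crop(a,205,150,130,130,5,'c1');crop(a,320,260,110,110,5,'c2');crop(b,190,140,140,130,5,'c3');crop(b,290,260,120,130,5,'c4')
for n in('scene','side'):
  c,d=ray(n,(320,200));print(n,c,d)
for uv in((345,318),(383,358)): print(onz('scene',uv,0))
E
```

```text
scene [0.67940098 0.98587127 1.13970677] [-0.07337501 -0.67733768 -0.73200394]
side [0.4702218  0.90129158 0.68722756] [ 0.10312005 -0.8277563  -0.55153038]
[0.54201543 0.33697193 0.        ]
[0.46663285 0.45017691 0.        ]
```

View pics/c1.png

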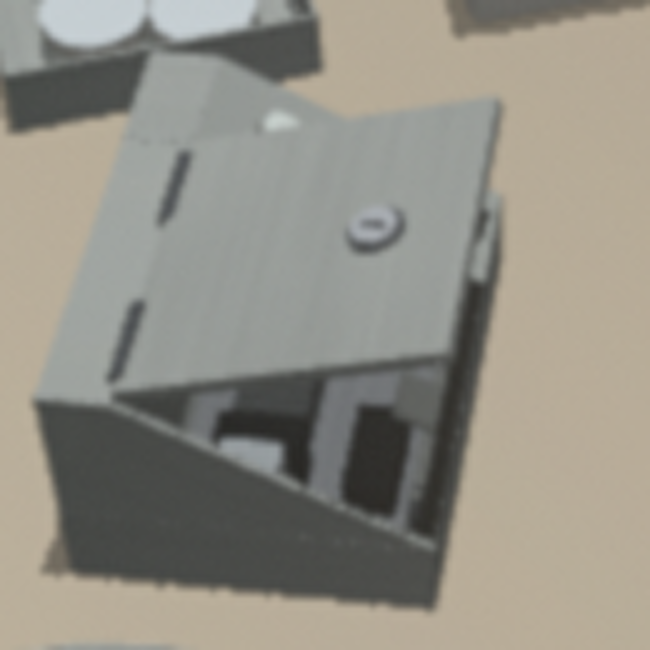

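View pics/c2.png

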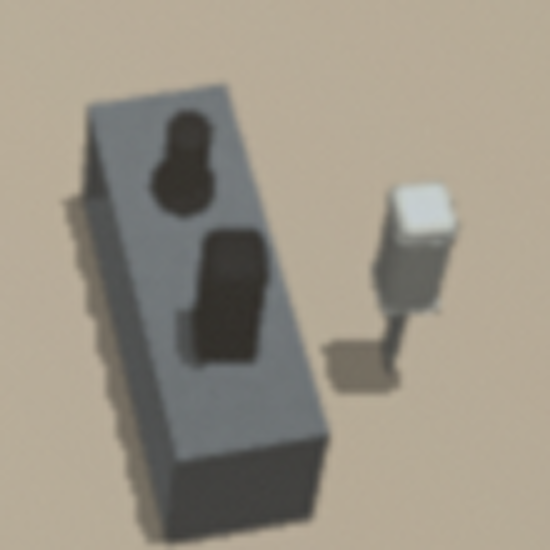

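View pics/c3.png

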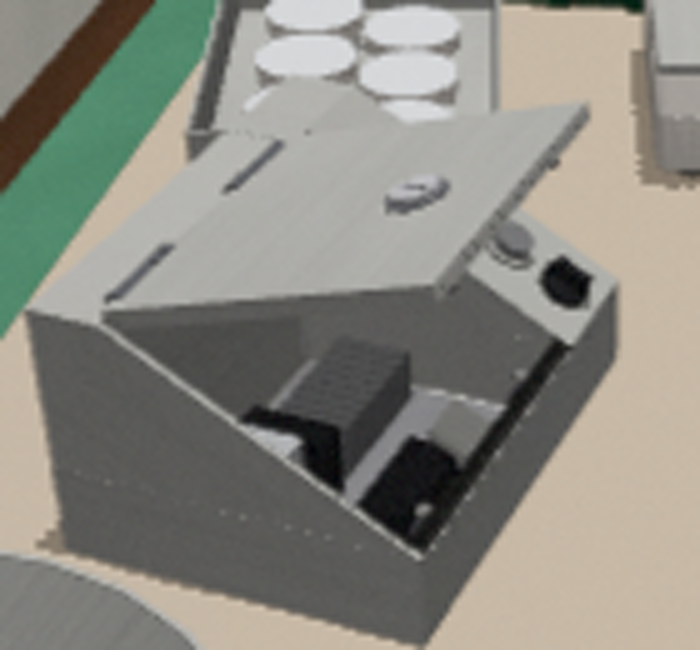

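View pics/c4.png

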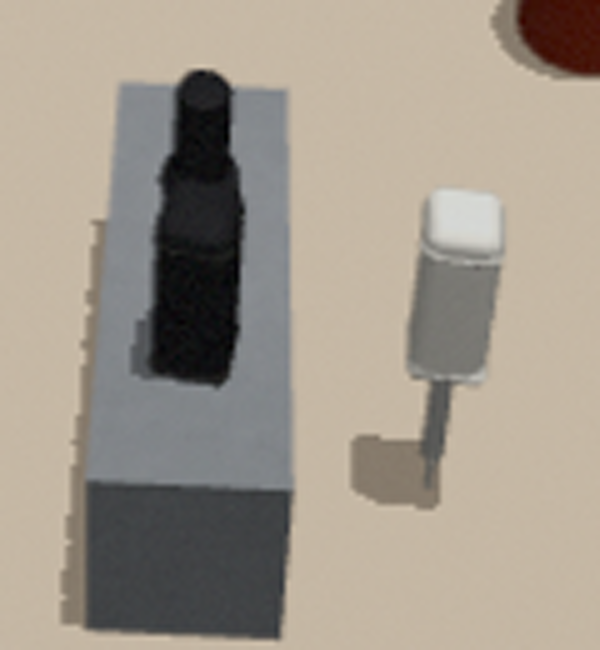

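```bash
cat > fit.py <<'E'
from h import *
from scipy.optimize import least_squares
def s1(u,v): return (205+u/5-.4,150+v/5-.4)
def s3(u,v): return (190+u/5-.4,140+v/5-.4)
B=[('scene',(-.1,.135,0),s1(435,607)),('scene',(-.1,.135,.055),s1(437,548)),('scene',(.1,.135,0),s1(70,572)),('scene',(.1,.135,.147),s1(38,402)),
('side',(-.1,.135,0),s3(422,645)),('side',(-.1,.135,.055),s3(422,557)),('side',(.1,.135,0),s3(65,548)),('side',(.1,.135,.147),s3(30,312)),('side',(.059,.135,.147),s3(100,325)),('side',(-.1,-.135,.055),s3(618,287)),('side',(-.1,-.135,0),s3(618,355))]
def T(p,P):
    P=np.atleast_2d(P);c,s=np.cos(p[2]),np.sin(p[2]);return P@np.array([[c,-s,0],[s,c,0],[0,0,1]]).T+[p[0],p[1],0]
def f(p): return np.concatenate([proj(n,T(p,P))[0]-uv for n,P,uv in B])
i=onz('scene',s1(250,590),0)
r=least_squares(f,[i[0],i[1]-.13,0],loss='soft_l1');p=r.x
print(p);print(f(p).reshape(-1,2).round(1).tolist())
inv=lambda X:(X-[p[0],p[1],0])@np.array([[np.cos(p[2]),-np.sin(p[2]),0],[np.sin(p[2]),np.cos(p[2]),0],[0,0,1]])
for nm,a,b in(('lock',(375,226),(417,192)),('lipR',(497,100),(588,105)),('lipL',(445,355),(440,287)),('hinL',(113,392),(102,318)),('hA',(186,151),(283,143)),('hB',(112,380),(108,300))):
    X=tri([('scene',s1(*a)),('side',s3(*b))]);print(nm,X.round(4),'console',inv(X).round(4))
E
python3 fit.py
python3 - <<'E'
from h import *
c2=lambda u,v:(320+u/5-.4,260+v/5-.4);c4=lambda u,v:(290+u/5-.4,260+v/5-.4)
for nm,a,b in(('rack fr',(328,435),(293,490)),('rack fl',(178,460),(87,482)),('rack bl',(90,105),(120,83)),('rack br',(225,85),(288,90)),('handle top',(237,238),(201,210)),('white top',(425,210),(465,217)),('nut top',(188,120),(204,90)),('white tip',(388,368),(428,487))):
    print(nm,tri([('scene',c2(*a)),('side',c4(*b))]).round(4))
E
```

```text
[ 0.73536416  0.03182124 -0.2045026 ]
[[0.5, 0.3], [-0.5, -0.2], [0.2, 0.3], [-1.2, -0.5], [0.9, 0.4], [-0.0, 0.4], [-0.0, 0.7], [-1.5, -0.6], [-0.2, 0.3], [0.8, -3.9], [0.6, -1.6]]
lock [0.6851 0.0816 0.1914] console [-0.0593  0.0385  0.1914]
lipR [0.6164 0.0072 0.2045] console [-0.1115 -0.0483  0.2045]
lipL [0.6537 0.1782 0.2019] console [-0.1097  0.1267  0.2019]
hinL [0.8215 0.143  0.1466] console [0.0618 0.1263 0.1466]
hA [ 0.785  -0.0237  0.1504] console [ 0.0598 -0.0443  0.1504]
hB [0.8204 0.1393 0.1532] console [0.0614 0.1225 0.1532]
rack fr [0.472  0.463  0.0835]
rack fl [0.5405 0.4687 0.0828]
rack bl [0.5571 0.2824 0.0857]
rack br [0.4887 0.2757 0.0848]
handle top [0.5099 0.4009 0.1476]
white top [0.4211 0.391  0.1453]
nut top [0.5181 0.3236 0.1276]
white tip [ 0.4195  0.3871 -0.007 ]
```

```bash
cat >> h.py <<'E'
def Rtool(point,x):
    """tool rotation with y along point, x near x"""
    y=np.array(point,float);y/=np.linalg.norm(y);x=np.array(x,float);x=x-y*(x@y);x/=np.linalg.norm(x)
    return np.c_[x,y,np.cross(x,y)]
def plan(targets,s=None,R0=None,p0=None):
    """targets: list of (pos,R,opening,nmin). prints rows"""
    if s is None: s=env.observe()
    R=Rt(s) if R0 is None else R0;p=np.array(s['eef_pos']) if p0 is None else p0;rows=[]
    for q,Rq,o,nm in targets:
        q=np.array(q,float);w=Ro.from_matrix(R.T@Rq).as_rotvec()
        n=max(nm,int(np.ceil(np.linalg.norm(q-p)/.0499)),int(np.ceil(np.linalg.norm(w)/.1495)),1)
        for i in range(n):
            left=n-i
            w=Ro.from_matrix(R.T@Rq).as_rotvec()/left
            d=R.T@(q-p)/left
            row=[o]+[round(v*100,2)+0. for v in d]+[round(v,3)+0. for v in w]
            rows.append(row);p=p+R@np.array(row[1:4])/100;R=R@Ro.from_rotvec(row[4:]).as_matrix()
    for i in range(0,len(rows),12): print([rows[i:i+12]])
    return R,p
PC=np.array([.73536,.03182]);YC=-.2045
def C(P):
    c,s=np.cos(YC),np.sin(YC);P=np.array(P,float);return np.array([PC[0]+c*P[0]-s*P[1],PC[1]+s*P[0]+c*P[1],P[2]])
def Cd(v):
    c,s=np.cos(YC),np.sin(YC);return np.array([c*v[0]-s*v[1],s*v[0]+c*v[1],v[2]])
E
python3 - <<'E'
from h import *
R=Rtool([0,0,-1],[np.cos(1.366),np.sin(1.366),0])
plan([((.50,.37,.33),R,0,1)])
E
```

```text
[[[0, np.float64(-1.36), np.float64(-1.1), np.float64(-4.08), np.float64(0.0), np.float64(-0.011), np.float64(0.0)], [0, np.float64(-1.41), np.float64(-1.1), np.float64(-4.07), np.float64(0.0), np.float64(-0.011), np.float64(0.0)], [0, np.float64(-1.45), np.float64(-1.11), np.float64(-4.05), np.float64(0.0), np.float64(-0.011), np.float64(0.0)], [0, np.float64(-1.5), np.float64(-1.1), np.float64(-4.04), np.float64(0.0), np.float64(-0.011), np.float64(0.0)], [0, np.float64(-1.54), np.float64(-1.11), np.float64(-4.02), np.float64(0.0), np.float64(-0.011), np.float64(0.0)], [0, np.float64(-1.59), np.float64(-1.1), np.float64(-4.0), np.float64(0.0), np.float64(-0.01), np.float64(0.0)], [0, np.float64(-1.63), np.float64(-1.11), np.float64(-3.99), np.float64(0.0), np.float64(-0.011), np.float64(-0.001)], [0, np.float64(-1.67), np.float64(-1.1), np.float64(-3.97), np.float64(0.0), np.float64(-0.01), np.float64(0.0)], [0, np.float64(-1.71), np.float64(-1.11), np.float64(-3.95), np.float64(0.0), np.float64(-0.011), np.float64(-0.001)]]]
```

Request:
{"api": "send_rows", "payload": {"rows": [[[0,-1.4,-1.1,-4.1,0,-0.011,0],[0,-1.4,-1.1,-4.1,0,-0.011,0],[0,-1.45,-1.1,-4.05,0,-0.011,0],[0,-1.5,-1.1,-4.05,0,-0.011,0],[0,-1.55,-1.1,-4.0,0,-0.011,0],[0,-1.6,-1.1,-4.0,0,-0.01,0],[0,-1.65,-1.1,-4.0,0,-0.01,0],[0,-1.65,-1.1,-3.95,0,-0.01,0],[0,-1.7,-1.1,-3.95,0,-0.01,0],[0,0,0,0,0,0,0]]]}}

```text
clock: 1.15
eef_pos: [0.5057, 0.3666, 0.3315]
tool_rot: [-1.576, -0.001, 1.358]
force: [-0.7, 0.4, 0.4]
width: 0.0003
```

```bash
sed -i 's/row=\[o\]+\[round(v\*100,2)+0. for v in d\]+\[round(v,3)+0. for v in w\]/row=[o]+[round(float(v)*100,1)+0. for v in d]+[round(float(v),3)+0. for v in w]/' h.py
python3 - <<'E'
from h import *
s=env.observe();im=env.get_image('wrist');cv2.imwrite('pics/b_w.png',im[:,:,::-1])
import pickle;pickle.dump(s,open('sb.pkl','wb'))
print(s['eef_pos'],s['tool_rot'],s['qpos'],s['clock'],s['width'])
print(proj('wrist',[(.51,.401,.16),(.5106,.4122,.16),(.518,.3326,.137),(.42,.39,.145)],s))
E
```

```text
[0.50574564 0.36657901 0.33154984] [-1.57611440e+00 -1.20181436e-03  1.35790523e+00] [ 0.44966259  0.43352753  1.30954543 -0.00236075  1.39358799 -0.90782902] 1.15 0.0002834163986520718
[[347.28358468 172.91389575]
 [357.81109792 171.33347502]
 [287.31208773 187.00020594]
 [318.81125979  90.08601636]]
```

View pics/b_w.png

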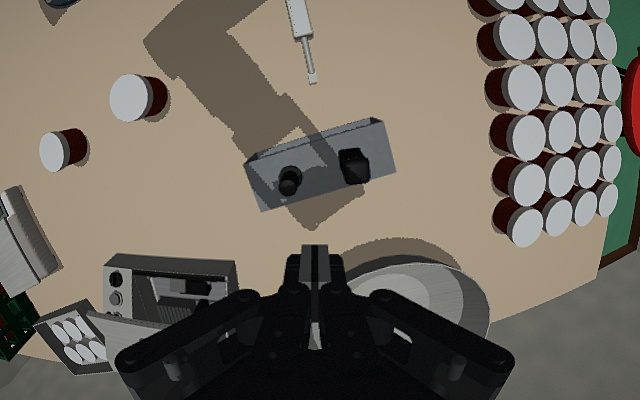

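```bash
python3 - <<'E'
from h import *
import pickle
s=pickle.load(open('sb.pkl','rb'))
c2=lambda u,v:(320+u/5-.4,260+v/5-.4);c4=lambda u,v:(290+u/5-.4,260+v/5-.4)
print('wt',tri([('scene',c2(388,368)),('side',c4(428,487))]),onz('wrist',(312,80),0,s))
print('wcollar',tri([('scene',c2(410,305)),('side',c4(447,372))]),onz('wrist',(304,38),.014,s),onz('wrist',(304,38),.07,s))
print('tip scene z0',onz('scene',c2(388,368),0))
# rack corners from wrist at z .085
im=cv2.imread('pics/b_w.png')[:,:,::-1];crop(im,230,100,180,130,4,'b1')
E
```

```text
wt [ 0.41950414  0.38709491 -0.00703556] [0.40018486 0.38607336 0.        ]
wcollar [0.42001087 0.39677337 0.07159331] [0.33652684 0.38814956 0.014     ] [0.34741416 0.38761084 0.07      ]
tip scene z0 [0.42039857 0.39013445 0.        ]
```

View pics/b1.png

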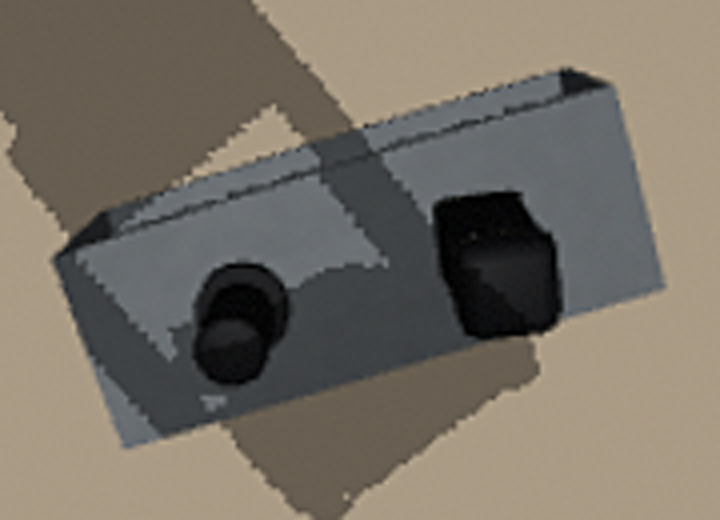

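```bash
python3 - <<'E'
from h import *
import pickle
s=pickle.load(open('sb.pkl','rb'))
b=lambda u,v:(230+u/4-.4,100+v/4-.4)
for nm,uv,z in(('top c',(507,291),.16),('tl',(452,262),.16),('tr',(550,250),.16),('br',(560,325),.16),('bl',(470,338),.16),('base tl',(434,200),.09),('base tr',(520,192),.09),('r1',(55,258),.085),('r2',(612,85),.085),('r3',(665,288),.085),('r4',(125,447),.085),('nut',(235,350),.137),('collar',(242,308),.09)):
  print(nm,onz('wrist',b(*uv),z,s).round(4))
im=env.get_image('scene');crop(im,320,240,200,150,4,'b2')
R=Rtool([0,0,-1],[np.cos(1.366),np.sin(1.366),0])
xh=lambda th:np.array([np.cos(.5236-th),0,np.sin(.5236-th)]);nh=lambda th:np.array([-np.sin(.5236-th),0,np.cos(.5236-th)])
def face(th,d,h): return C(np.array([.0596,.036,.1414])+nh(th)*(.005+h)+xh(th)*(-.181+d))
for th in(.845,.4,0.07,0):print(th,face(th,.014,0))
plan([(face(.845,.014,.06),R,0,1)])
E
```

```text
top c [0.5114 0.4105 0.16  ]
tl [0.5008 0.3978 0.16  ]
tr [0.5028 0.4236 0.16  ]
br [0.5234 0.4228 0.16  ]
bl [0.522  0.3986 0.16  ]
base tl [0.4967 0.3991 0.09  ]
base tr [0.4996 0.4263 0.09  ]
r1 [0.4894 0.2756 0.085 ]
r2 [0.4723 0.4623 0.085 ]
r3 [0.5415 0.4691 0.085 ]
r4 [0.558  0.2811 0.085 ]
nut [0.5184 0.3337 0.137 ]
collar [0.5181 0.3323 0.09  ]
0.845 [0.64742849 0.08682304 0.19889847]
0.4 [0.6381526  0.08874685 0.12577317]
0.07 [0.65189927 0.0858958  0.07271426]
0 [0.65696846 0.08484446 0.06222995]
[[[0, -3.5, 1.1, -3.2, 0.0, -0.001, 0.0], [0, -3.5, 1.0, -3.1, 0.0, -0.001, 0.0], [0, -3.5, 1.1, -3.2, 0.0, 0.0, 0.0], [0, -3.5, 1.0, -3.1, 0.0, -0.001, 0.0], [0, -3.5, 1.1, -3.2, 0.0, 0.0, 0.0], [0, -3.5, 1.0, -3.1, -0.001, -0.001, 0.0], [0, -3.6, 1.1, -3.2, 0.0, 0.0, 0.0]]]
```

View pics/b2.png

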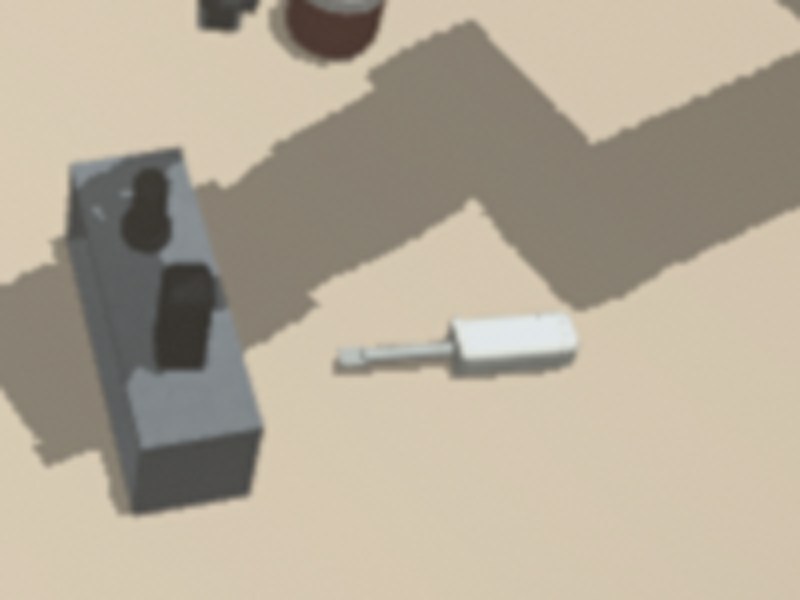

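Request:
{"api": "send_rows", "payload": {"rows": [[[0,-3.5,1.1,-3.2,0,-0.001,0],[0,-3.5,1.0,-3.1,0,-0.001,0],[0,-3.5,1.1,-3.2,0,0,0],[0,-3.5,1.0,-3.1,0,-0.001,0],[0,-3.5,1.1,-3.2,0,0,0],[0,-3.5,1.0,-3.1,0,-0.001,0],[0,-3.6,1.1,-3.2,0,0,0],[0,0,0,0,0,0,0]]]}}

```text
clock: 2.05
eef_pos: [0.6676, 0.0797, 0.2533]
tool_rot: [-1.568, 0.003, 1.363]
force: [-0.0, 0.4, -0.9]
width: -0.0
```

```bash
cat >> h.py <<'E'
HG=np.array([.0596,.036,.1414])
xh=lambda th:np.array([np.cos(.5236-th),0,np.sin(.5236-th)]);nh=lambda th:np.array([-np.sin(.5236-th),0,np.cos(.5236-th)])
def face(th,d,h): return C(HG+nh(th)*(.005+h)+xh(th)*(-.181+d))
def Rth(th): return Rtool(-Cd(nh(th)),Cd((0,1,0)))
E
python3 - <<'E'
from h import *
s=env.observe();im=env.get_image('wrist');cv2.imwrite('pics/d_w.png',im[:,:,::-1])
im=env.get_image('side');crop(im,170,60,200,200,3,'d_s')
print(s['eef_pos'],s['tool_rot'],s['qpos'],s['clock'],s['force'])
R=Rth(.5236) # vertical
T=[(face(.845,.014,.0),R,0,2)]
for th in(.72,.6,.5,.4,.3,.2):T.append((face(th,.014,0),Rth(min(th,.5236)),0,1))
plan(T)
E
```

```text
[0.66759965 0.07971028 0.25328993] [-1.56827843  0.00251351  1.36347237] [-0.04608916  0.57389374  1.2772086  -0.00215924  1.29337968 -1.40896401] 2.05 [-0.03079603  0.37434379 -0.94068533]
[[[0, -0.1, 2.8, 0.9, -0.002, 0.0, 0.0], [0, 0.0, 2.8, 0.9, -0.002, 0.001, 0.0], [0, 0.0, 2.0, 0.6, 0.0, 0.0, 0.0], [0, 0.0, 2.0, 0.3, 0.0, 0.0, 0.0], [0, 0.0, 1.6, 0.1, -0.023, 0.0, 0.0], [0, 0.0, 1.7, 0.0, -0.1, 0.0, 0.0], [0, 0.0, 1.7, 0.0, -0.1, 0.0, 0.0], [0, 0.0, 1.7, -0.1, -0.1, 0.0, 0.0]]]
```

View pics/d_w.png

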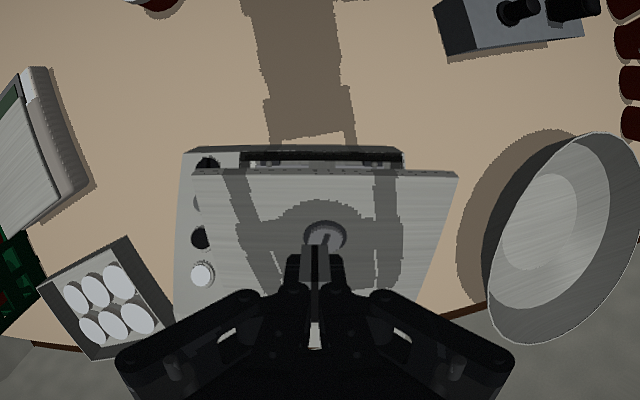

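View pics/d_s.png

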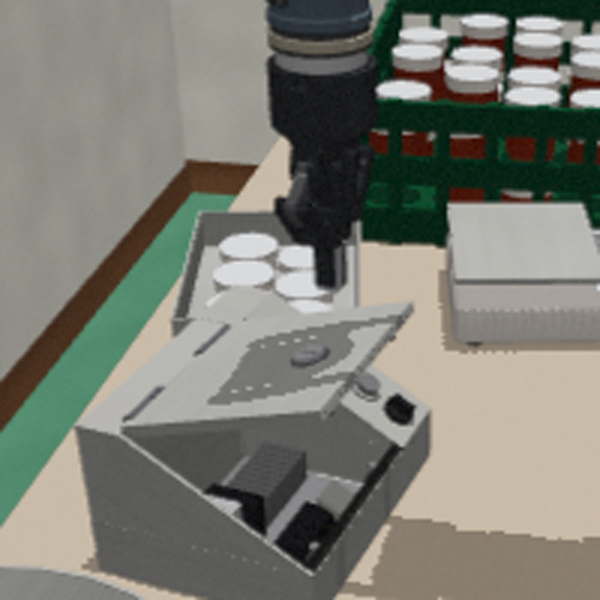

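```bash
python3 - <<'E'
from h import *
s=env.observe()
th=.845
for y in(.126,-.054,.036):
  P=face(th,0,0)+Cd((0,y-.036,0));print(proj('wrist',P,s))
print('lock',proj('wrist',face(th,.053,.005),s))
for d in(.014,):print(proj('wrist',face(th,d,0),s))
E
```

```text
[[443.70552327 177.2392254 ]]
[[181.70396859 177.16160936]]
[[312.37745219 175.83987247]]
lock [[312.58601332 240.26500686]]
[[312.44296514 193.42314848]]
```

```bash
python3 - <<'E'
from h import *
s=env.observe();print(s['qd'].round(4),s['eef_pos'],s['tool_rot'],s['clock'])
im=env.get_image('wrist');crop(im,160,130,320,140,2.5,'d2')
s=env.observe();print(s['eef_pos'],s['tool_rot'],s['clock'])
print(onz('wrist',(326,236),.1914,s),onz('wrist',(193,173),.203,s),onz('wrist',(458,175),.203,s), tri([('scene',(280-.4,195.2-.4)),('side',(273.4-.4,178.4-.4))]))
print(proj('scene',onz('wrist',(326,236),.1914,s)),proj('side',onz('wrist',(326,236),.1914,s)))
E
```

```text
[ 0.0392 -0.0246  0.008   0.0036  0.0015 -0.001 ] [0.66564821 0.084411   0.25484356] [-1.56721197e+00 -3.72169334e-04  1.36722080e+00] 2.15
[0.66545902 0.08544042 0.25550368] [-1.56812215e+00 -4.91334151e-04  1.36891333e+00] 2.2
[0.68393866 0.09036664 0.1914    ] [0.61538821 0.01124301 0.203     ] [0.6531525 0.1902665 0.203    ] [0.6851398  0.08156451 0.19144656]
[[280.17714422 197.33840194]] [[272.69647399 179.89825668]]
```

View pics/d2.png

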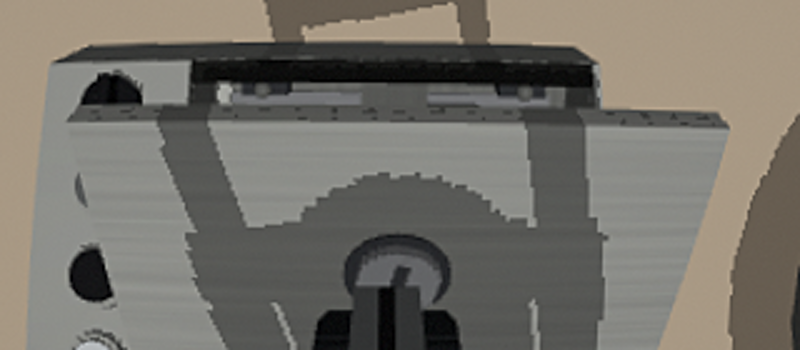

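```bash
python3 - <<'E'
from h import *
s=dict(eef_pos=[0.66564821,0.084411,0.25484356],tool_rot=[-1.56721197,-3.72169334e-04,1.36722080])
th=.845
for y in(.126,-.054):
  P=face(th,0,0)+Cd((0,y-.036,0));print((proj('wrist',P,s)-[160,130])*2.5)
print('lock',(proj('wrist',face(th,.053,.005),s)-[160,130])*2.5)
s=env.observe();print(s['eef_pos'],s['clock'],s['qd'].round(3))
plan([(face(.845,.014,.01),Rth(.5236),0,3)])
E
```

```text
[[709.26807755 118.10052416]]
[[ 54.26316945 117.9055547 ]]
lock [[381.4687196  275.66468704]]
[0.66545902 0.08544042 0.25550368] 2.2 [ 0.025 -0.019 -0.001 -0.004 -0.002 -0.002]
[[[0, -0.1, 1.6, 0.5, -0.001, 0.001, 0.0], [0, -0.1, 1.6, 0.5, -0.001, 0.001, 0.0], [0, 0.0, 1.5, 0.5, -0.001, 0.001, 0.0]]]
```

Request:
{"api": "send_rows", "payload": {"rows": [[[0,0,1.6,0.5,0,0,0],[0,0,1.6,0.5,0,0,0],[0,0,1.2,0.4,0,0,0],[0,0,0,0,0,0,0],[0,0,0,0,0,0,0]]]}}

```text
clock: 2.7
eef_pos: [0.6529, 0.088, 0.2127]
tool_rot: [-1.571, -0.0, 1.37]
force: [0.6, 0.4, 0.5]
width: -0.0003
```

```bash
python3 - <<'E'
from h import *
s=env.observe();print(s['qd'].round(4),s['eef_pos'],s['tool_rot'],s['clock'],s['force'])
im=env.get_image('wrist');crop(im,160,130,320,140,2.5,'d3')
th=.845
for y in(.126,-.054):
  P=face(th,0,0)+Cd((0,y-.036,0));print((proj('wrist',P,s)-[160,130])*2.5)
print('lock',(proj('wrist',face(th,.053,.005),s)-[160,130])*2.5)
R=Rth(.5236);T=[(face(.845,.014,.0),R,0,1)]
for th in(.72,.6,.5,.4,.3,.2):T.append((face(th,.014,0),Rth(min(th,.5236)),0,1))
plan(T,s)
E
```

```text
[-0.0117 -0.0079 -0.0285 -0.0004 -0.0001 -0.0002] [0.65285998 0.08797155 0.21274107] [-1.57125155e+00 -1.77240063e-04  1.36963496e+00] 2.7 [0.55326802 0.39443781 0.4588168 ]
[[766.72404249 220.75122897]]
[[-10.70126439 218.15461239]]
lock [[376.91992789 393.36430319]]
[[[0, -0.2, 1.4, 0.5, 0.0, 0.003, 0.0], [0, 0.0, 2.0, 0.6, 0.0, 0.0, 0.0], [0, 0.0, 2.0, 0.3, 0.0, 0.0, 0.0], [0, 0.0, 1.6, 0.1, -0.023, 0.0, 0.0], [0, 0.0, 1.7, 0.0, -0.1, 0.0, 0.0], [0, 0.0, 1.7, 0.0, -0.1, 0.0, 0.0], [0, 0.0, 1.6, -0.1, -0.1, 0.0, 0.0]]]
```

View pics/d3.png

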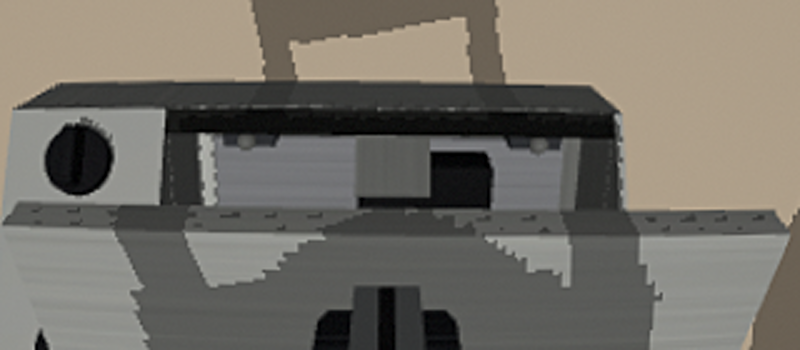

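Request:
{"api": "send_rows", "payload": {"rows": [[[0,0.1,1.4,0.7,0,0,0],[0,0,2.0,0.6,0,0,0],[0,0,2.0,0.3,0,0,0],[0,0,1.6,0.1,-0.023,0,0],[0,0,1.7,0,-0.1,0,0],[0,0,1.7,0,-0.1,0,0],[0,0,1.6,-0.1,-0.1,0,0],[0,0,0,0,0,0,0]]]}}

```text
clock: 3.55
eef_pos: [0.6394, 0.0904, 0.0908]
tool_rot: [-1.887, 0.002, 1.369]
force: [-1.1, 0.2, -0.9]
width: 0.0005
```

```bash
python3 - <<'E'
from h import *
s=env.observe();print(s['qd'].round(4),s['eef_pos'],s['tool_rot'],s['clock'],s['force'],s['qpos'].round(2))
im=env.get_image('side');crop(im,170,100,180,170,3.5,'e_s')
im=env.get_image('wrist');crop(im,160,100,320,180,2.5,'e_w')
print(face(.2,.014,0))
T=[]
for th in(.15,.11,.09):T.append((face(th,.014,0),Rth(th),0,1))
plan(T,s)
E
```

```text
[-0.01   -0.0182 -0.1037  0.0458  0.1085 -0.0536] [0.63938565 0.09038344 0.09080724] [-1.88663156e+00  1.67107236e-03  1.36908626e+00] 3.55 [-1.13368749  0.23029599 -0.87706205] [-0.    0.67  1.72 -0.15  0.45 -1.25]
[0.64443916 0.08744302 0.09303753]
[[[0, -0.2, 0.8, -0.6, -0.058, 0.003, -0.001], [0, 0.0, 0.7, 0.0, -0.04, 0.0, 0.0], [0, 0.0, 0.3, 0.0, -0.02, 0.0, 0.0]]]
```

View pics/e_s.png

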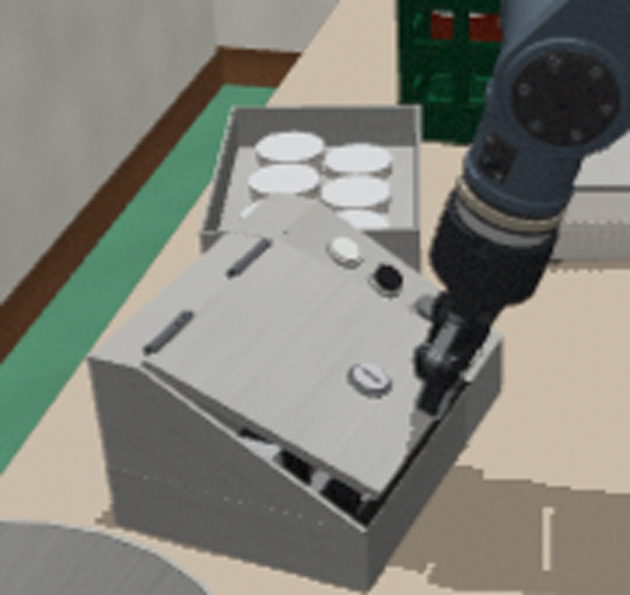

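View pics/e_w.png

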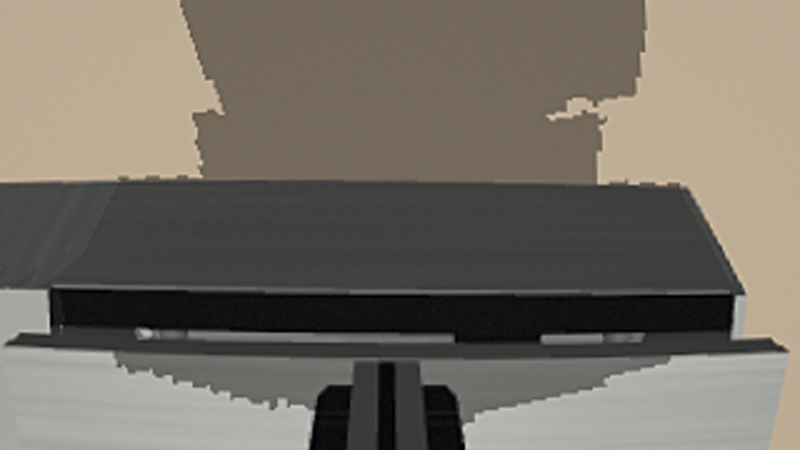

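Request:
{"api": "send_rows", "payload": {"rows": [[[0,0,0.7,-0.6,-0.058,0,0],[0,0,0.7,-0.3,-0.04,0,0],[0,0,0.3,0,-0.02,0,0],[0,0,0,0,0,0,0]]]}}

```text
clock: 4.05
eef_pos: [0.6596, 0.0864, 0.0814]
tool_rot: [-2.014, 0.0, 1.367]
force: [0.1, -0.6, -0.1]
width: 0.0001
```

```bash
python3 - <<'E'
from h import *
s=env.observe();print(s['qd'].round(3),s['eef_pos'],s['tool_rot'],s['clock'],s['force'],'along tool y',Rt(s)[:,1]@s['force'])
c,sn=np.cos(YC),np.sin(YC)
def where(s):
  v=np.array(s['eef_pos']);d=v[:2]-PC;q=np.array([c*d[0]+sn*d[1],0,v[2]])-HG*[1,0,1]
  print('angle if touching',.5236-np.arctan2(-q[2],-q[0])-np.arcsin(.005/np.linalg.norm(q)) ,'dist',np.linalg.norm(q))
where(s)
T=[]
for th in(.07,.05,.03):T.append((face(th,.014,0),Rth(th),0,1))
plan(T,s)
E
```

```text
[-0.001 -0.006 -0.007  0.039  0.01  -0.038] [0.65956705 0.08635895 0.08144109] [-2.01384808e+00  3.09259946e-04  1.36746009e+00] 4.05 [ 0.09963691 -0.60217732 -0.14772753] along tool y 0.22758824421367202
angle if touching 0.09933992916834833 dist 0.15680551894500072
[[[0, -0.2, 0.5, 1.0, -0.011, 0.001, 0.0], [0, 0.0, 0.3, 0.1, -0.02, 0.0, 0.0], [0, 0.0, 0.3, 0.0, -0.02, 0.0, 0.0]]]
```

Request:
{"api": "send_rows", "payload": {"rows": [[[0,0,0.4,0.9,-0.011,0,0],[0,0,0.2,0.1,-0.01,0,0],[0,0,0,0,0,0,0]]]}}

```text
clock: 4.35
eef_pos: [0.6579, 0.0879, 0.0758]
tool_rot: [-2.046, -0.003, 1.369]
force: [0.9, -0.4, 7.9]
width: 0.0
```

```bash
cat >> h.py <<'E'
def where(s):
  c,sn=np.cos(YC),np.sin(YC)
  v=np.array(s['eef_pos']);d=v[:2]-PC;q=np.array([c*d[0]+sn*d[1],0,v[2]])-HG*[1,0,1]
  print('clock',s['clock'],'pos',s['eef_pos'].round(4),'F',s['force'].round(1),'Fy',round(float(Rt(s)[:,1]@s['force']),2),'th',round(float(.5236-np.arctan2(-q[2],-q[0])-np.arcsin(.005/np.linalg.norm(q))),4) ,'lipdist',round(float(.181-np.linalg.norm(q)),4),'qd',s['qd'].round(3))
E
python3 -c "
from h import *
where(env.observe())"
```

```text
clock 4.35 pos [0.6579 0.0879 0.0758] F [ 0.9 -0.4  7.9] Fy -6.59 th 0.0725 lipdist 0.0202 qd [ 0.     0.    -0.009  0.033  0.016 -0.031]
```

Request:
{"api": "send_rows", "payload": {"rows": [[[0,0,0.2,0.1,-0.01,0,0],[0,0,0.1,0.1,0,0,0],[0,0,0,0,0,0,0]]]}}

```text
clock: 4.65
eef_pos: [0.6527, 0.0877, 0.0685]
tool_rot: [-2.045, 0.0, 1.367]
force: [0.7, -0.5, 0.0]
width: 0.0001
```

```bash
python3 -c "
from h import *
where(env.observe())"
```

```text
clock 4.65 pos [0.6527 0.0877 0.0685] F [ 0.7 -0.5  0. ] Fy 0.34 th 0.0462 lipdist 0.0125 qd [ 0.004  0.013  0.024  0.005 -0.001 -0.003]
```

Request:
{"api": "send_rows", "payload": {"rows": [[[0,0,0.2,0,-0.01,0,0],[0,0,0.2,0,-0.01,0,0],[0,0,0,0,0,0,0]]]}}

```text
clock: 4.95
eef_pos: [0.6533, 0.0874, 0.0648]
tool_rot: [-2.065, 0.001, 1.368]
force: [-3.9, -1.2, 7.6]
width: 0.0001
```

```bash
python3 -c "
from h import *
where(env.observe())"
```

```text
clock 4.95 pos [0.6533 0.0874 0.0648] F [-3.9 -1.2  7.6] Fy -8.39 th 0.0255 lipdist 0.0114 qd [ 0.001 -0.002 -0.004  0.048  0.005 -0.047]
```

Request:
{"api": "send_rows", "payload": {"rows": [[[0,0,0.1,0,-0.01,0,0],[0,0,0.1,0,0,0,0],[0,0,0,0,0,0,0]]]}}

```text
clock: 5.25
eef_pos: [0.6535, 0.0874, 0.0645]
tool_rot: [-2.075, 0.001, 1.367]
force: [-10.2, 0.4, 18.2]
width: -0.0002
```

```bash
python3 -c "
from h import *
where(env.observe())
im=env.get_image('side');crop(im,190,130,150,140,5,'f_s')"
```

```text
clock 5.25 pos [0.6535 0.0874 0.0645] F [-10.2   0.4  18.2] Fy -20.83 th 0.0232 lipdist 0.0115 qd [-0.    -0.     0.001  0.008  0.002 -0.003]
```

View pics/f_s.png

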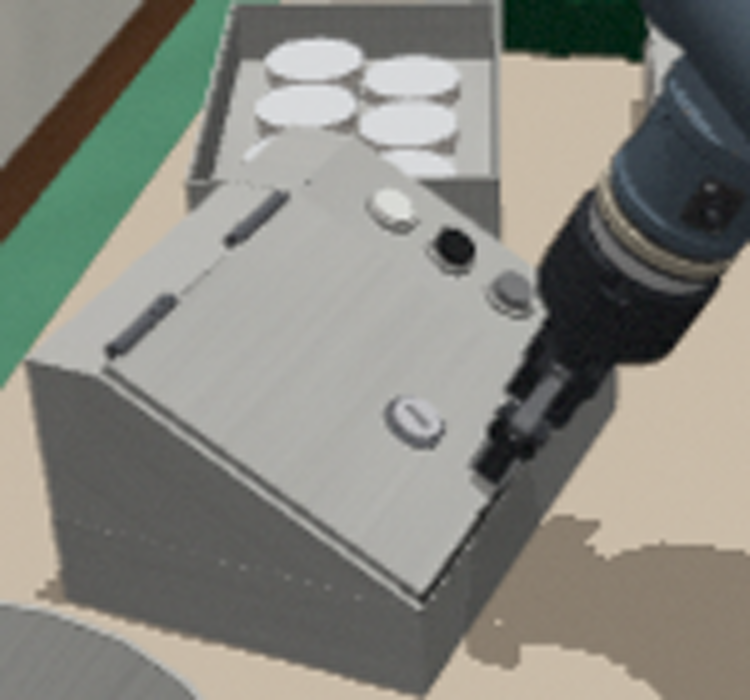

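```bash
python3 -c "
from h import *
s=env.observe();R=Rt(s)
P=face(0,.053,.11)
plan([(s['eef_pos']-R[:,1]*.03,R,0,2),(P,Rth(0),0,2)])"
```

```text
[[[0, 0.0, -1.5, 0.0, 0.0, 0.0, 0.0], [0, 0.0, -1.5, 0.0, 0.0, 0.0, 0.0], [0, -0.1, -3.8, -2.0, -0.01, 0.001, 0.0], [0, -0.1, -3.9, -2.0, -0.009, 0.001, -0.001]]]
```

Request:
{"api": "send_rows", "payload": {"rows": [[[0,0,-1.5,0,0,0,0],[0,0,-1.5,0,0,0,0],[0,0,-3,-3.5,-0.01,0,0],[0,0,-3,-3.5,0,0,0],[0,0,0,0,0,0,0],[0,0,0,0,0,0,0],[0,0,0,0,0,0,0]]]}}

```text
clock: 6.0
eef_pos: [0.6665, 0.0835, 0.1635]
tool_rot: [-2.079, 0.004, 1.365]
force: [-0.4, -0.3, -0.4]
width: -0.0001
```

```bash
python3 -c "
from h import *
import pickle
s=env.observe();pickle.dump(s,open('sg.pkl','wb'));where(s);print(s['tool_rot'],s['qpos'].round(3))
im=env.get_image('wrist');crop(im,150,80,330,230,2.4,'g_w')
im=env.get_image('side');crop(im,190,130,150,140,5,'g_s')
im=env.get_image('scene');crop(im,205,150,130,130,5,'g_c')"
```

```text
clock 6.0 pos [0.6665 0.0835 0.1635] F [-0.4 -0.3 -0.4] Fy 0.18 th 0.6471 lipdist 0.0417 qd [ 0.001  0.017  0.016 -0.001 -0.006  0.001]
[-2.07885396  0.00435919  1.36522477] [ 0.006  0.563  1.748 -0.315  0.348 -1.09 ]
```

View pics/g_w.png

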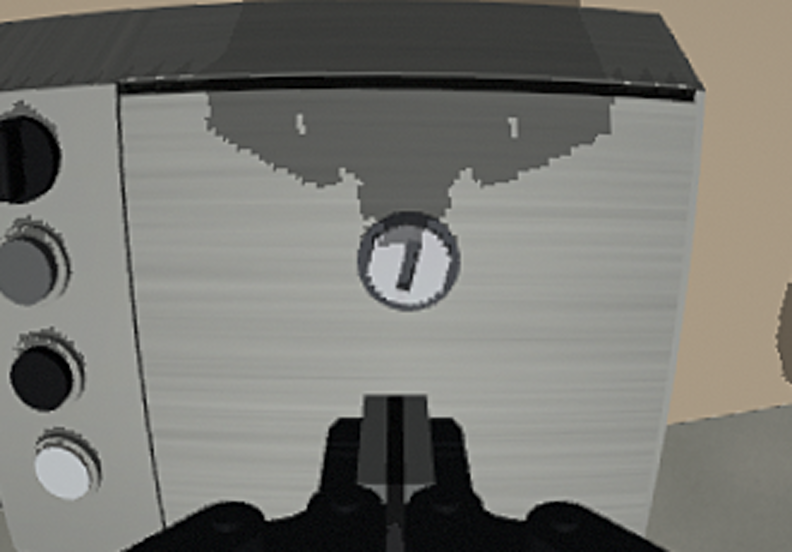

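View pics/g_s.png

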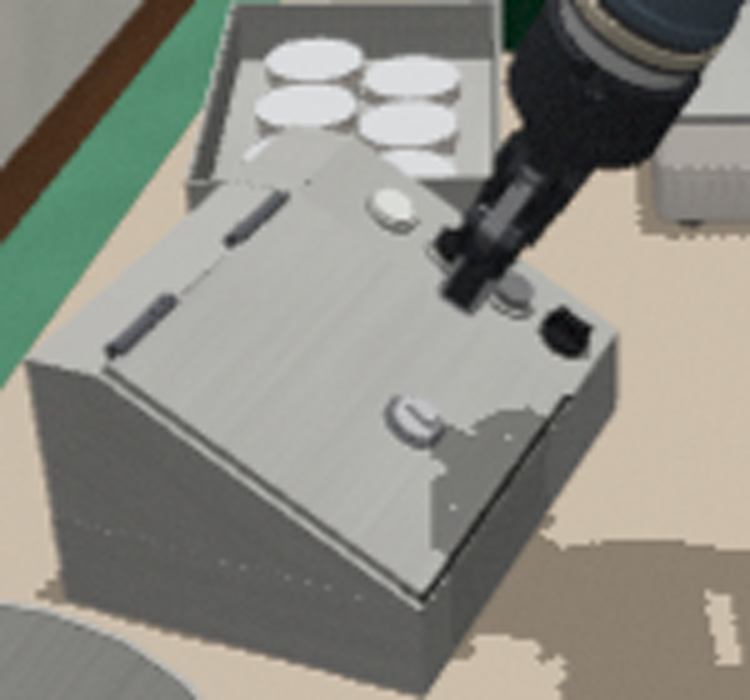

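View pics/g_c.png

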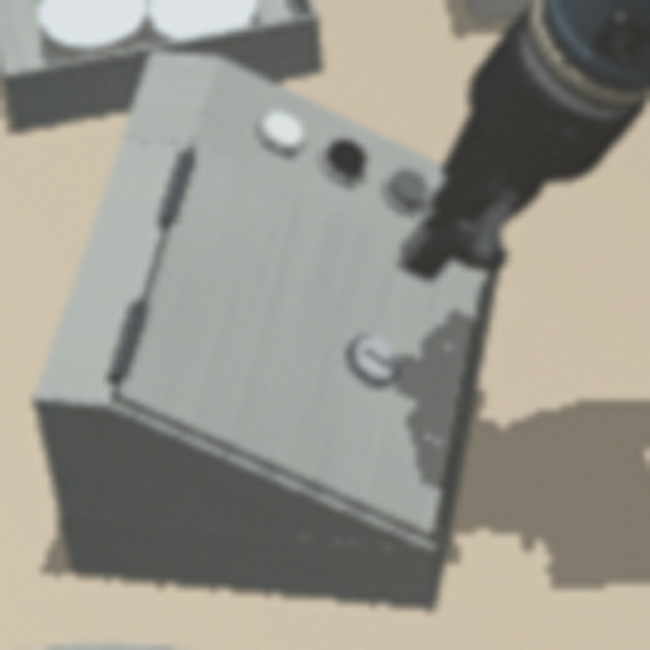

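```bash
python3 -c "
from h import *
import pickle
s=pickle.load(open('sg.pkl','rb'))
o1=('scene',(205+374/5-.4,150+356/5-.4));o2=('side',(190+415/5-.4,130+415/5-.4));o3=('wrist',(150+408/2.4-.3,80+263/2.4-.3),s)
print('pred',face(0,.053,.005))
print('sc+si',tri([o1,o2]),'all',tri([o1,o2,o3]),'si+wr',tri([o2,o3]),'sc+wr',tri([o1,o3]))
print(proj('wrist',face(0,.053,.005),s)[0],o3[1],proj('scene',face(0,.053,.005))[0],o1[1],proj('side',face(0,.053,.005))[0],o2[1])
# slot ends on cover plane
n=Cd(nh(0));x=Cd(xh(0));y=Cd((0,1,0));P0=tri([o1,o2,o3])
pp=[]
for uv in((398,290),(417,235)):
  c,d=ray('wrist',(150+uv[0]/2.4,80+uv[1]/2.4),s);pp.append(c+d*(((P0-c)@n)/(d@n)))
v=pp[1]-pp[0];print(np.linalg.norm(v),np.arctan2(v@y,-(v@x)))
for uv in((120,90),(695,92)):
  c,d=ray('wrist',(150+uv[0]/2.4,80+uv[1]/2.4),s);q=c+d*(((P0-.005*n-c)@n)/(d@n));print('lip corner',q, (q-P0)@x,(q-P0)@y)
"

```

```text
pred [0.68759174 0.07849321 0.08606011]
sc+si [0.6903884  0.08247627 0.09156521] all [0.69028185 0.08191483 0.09064238] si+wr [0.69033267 0.08201088 0.09049896] sc+wr [0.69005712 0.08192016 0.09044506]
[314.09734945 183.92083793] (319.7, 189.28333333333333) [280.42779252 220.9888415 ] (279.40000000000003, 220.79999999999998) [274.21456432 213.55234997] (272.6, 212.6)
0.018398625352802407 0.3147423264976071
lip corner [0.62771076 0.00375019 0.05866068] -0.05530303009767663 -0.08924268090842595
lip corner [0.66400304 0.17963085 0.05855596] -0.0555124680300258 0.0903432407037465
```

```bash
python3 -c "
from h import *
s=env.observe()
R=Rtool([0,0,-1],[np.cos(.05),np.sin(.05),0])
plan([((.62,.15,.28),R,0.7,1),((.5117,.4117,.26),R,0.7,1)])"
```

```text
[[[0.7, 0.5, -1.3, -0.1, 0.043, 0.129, 0.033], [0.7, 0.5, -1.3, 0.1, 0.043, 0.129, 0.033], [0.7, 0.4, -1.3, 0.2, 0.044, 0.129, 0.033], [0.7, 0.4, -1.4, 0.3, 0.043, 0.129, 0.033], [0.7, 0.3, -1.3, 0.4, 0.043, 0.128, 0.033], [0.7, 0.2, -1.3, 0.5, 0.044, 0.129, 0.033], [0.7, 0.1, -1.3, 0.6, 0.043, 0.128, 0.033], [0.7, -0.1, -1.3, 0.6, 0.044, 0.129, 0.033], [0.7, -0.2, -1.3, 0.7, 0.043, 0.128, 0.033], [0.7, -0.3, -1.2, 0.7, 0.044, 0.129, 0.034], [0.7, -1.6, 0.3, 4.4, 0.0, 0.0, 0.0], [0.7, -1.6, 0.3, 4.4, 0.0, 0.0, 0.0]]]
[[[0.7, -1.6, 0.3, 4.5, 0.0, 0.0, 0.0], [0.7, -1.6, 0.4, 4.4, 0.0, 0.0, 0.0], [0.7, -1.5, 0.3, 4.5, 0.0, 0.0, 0.0], [0.7, -1.6, 0.4, 4.4, 0.0, 0.0, 0.0]]]
```

Request:
{"api": "send_rows", "payload": {"rows": [[[0.7,0.5,-1.3,-0.1,0.043,0.129,0.033],[0.7,0.5,-1.3,0.1,0.043,0.129,0.033],[0.7,0.4,-1.3,0.2,0.044,0.129,0.033],[0.7,0.4,-1.4,0.3,0.043,0.129,0.033],[0.7,0.3,-1.3,0.4,0.043,0.128,0.033],[0.7,0.2,-1.3,0.5,0.044,0.129,0.033],[0.7,0.1,-1.3,0.6,0.043,0.128,0.033],[0.7,-0.1,-1.3,0.6,0.044,0.129,0.033],[0.7,-0.2,-1.3,0.7,0.043,0.128,0.033],[0.7,-0.3,-1.2,0.7,0.044,0.129,0.034],[0.7,-1.6,0.3,4.4,0,0,0],[0.7,-1.6,0.3,4.4,0,0,0]]]}}

```text
clock: 7.35
eef_pos: [0.5846, 0.2362, 0.2742]
tool_rot: [-1.571, -0.003, 0.046]
force: [-0.2, 1.1, 0.1]
width: 0.0598
```

Request:
{"api": "send_rows", "payload": {"rows": [[[0.7,-1.6,0.3,4.4,0,0,0],[0.7,-1.6,0.4,4.4,0,0,0],[0.7,-1.6,0.3,4.4,0,0,0],[0.7,-1.6,0.4,4.4,0,0,0],[0.7,0,0,0,0,0,0],[0.7,0,0,0,0,0,0],[0.7,0,0,0,0,0,0]]]}}

```text
clock: 8.05
eef_pos: [0.512, 0.4083, 0.2602]
tool_rot: [-1.572, -0.003, 0.049]
force: [0.6, -0.5, 0.1]
width: 0.0599
```

```bash
python3 -c "
from h import *
import pickle
s=env.observe();pickle.dump(s,open('si.pkl','wb'))
im=env.get_image('wrist');cv2.imwrite('pics/i_w.png',im[:,:,::-1])
print(s['eef_pos'],s['tool_rot'],s['qpos'].round(3),s['qd'].round(3),s['width'],s['clock'])
print(proj('wrist',[(.5117,.4117,.16),(.5185,.333,.137)],s))
"
```

```text
[0.51199959 0.40828037 0.2602177 ] [-1.57193035 -0.00264583  0.04901687] [ 0.504  0.54   1.321 -0.002  1.278  0.455] [-0.022 -0.007 -0.003  0.002 -0.     0.001] 0.05987991632543182 8.05
[[313.10321398 194.52928629]
 [316.22900853 263.47103382]]
```

View pics/i_w.png

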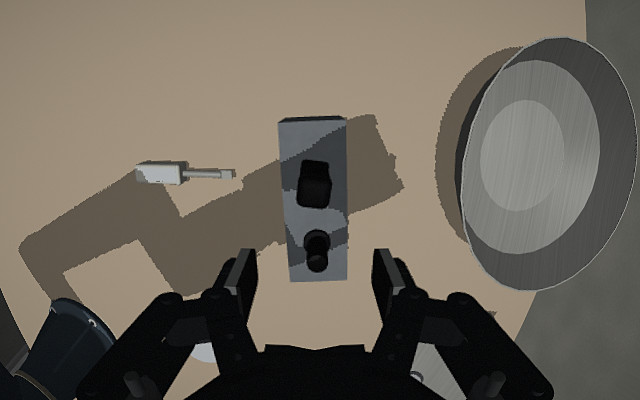

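```bash
python3 -c "
import cv2
from h import *
im=cv2.imread('pics/i_w.png')[:,:,::-1]
im=np.clip(im.astype(float)*2.2,0,255).astype('uint8')
crop(im,265,110,100,75*2,5,'i2') if 0 else crop(im,270,110,90,110,5,'i2')
"
```

```text
(no output)
```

View pics/i2.png

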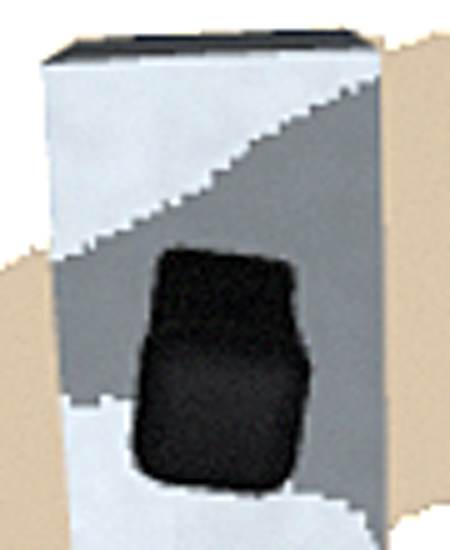

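```bash
python3 -c "
from h import *
import pickle
s=pickle.load(open('si.pkl','rb'))
b=lambda u,v:(270+u/5-.4,110+v/5-.4)
g=lambda uv,z:onz('wrist',b(*uv),z,s)
P=[g(u,.16) for u in((145,480),(290,492),(305,362),(148,345))];print(np.mean(P,0))
e=lambda a,b:np.arctan2((b-a)[1],(b-a)[0])
print('bottom',e(P[0],P[1]),'top',e(P[3],P[2]),'left',e(P[0],P[3])-1.5708,'right',e(P[1],P[2])-1.5708,[np.linalg.norm(P[i]-P[i-1]) for i in range(4)])
a,c=g((162,250),.09),g((297,262),.09);print('base',e(a,c),np.linalg.norm(a-c),a,c)
a,c=g((145,486),.155),g((285,495),.155);print('bot edge',e(a,c))
r=[g(u,.085) for u in((45,62),(380,50),(382,520),(70,520))];print('rack',e(r[1],r[2])+1.5708,e(r[0],r[1]))
"

```

```text
[0.51241293 0.41242567 0.16      ]
bottom -0.04046211811413854 top -0.0640134526670422 left 0.012170484332770792 right -0.04615402292908333 [np.float64(0.023255738320293262), np.float64(0.024279902535073918), np.float64(0.022620113979392245), np.float64(0.025639210840075876)]
base -0.042463339795068035 0.027870284534950305 [0.49956765 0.42628    0.09      ] [0.52741282 0.42509689 0.09      ]
bot edge -0.020950695173525196
rack 0.07874637836996423 0.0834474726969378
```

```bash
python3 -c "
from h import *
s=env.observe();print(s['eef_pos'])
R=Rtool([0,0,-1],[np.cos(-.042),np.sin(-.042),0])
plan([((.5119,.4121,.19),R,0.7,1),((.5119,.4121,.109),R,0.7,3)],s)"
```

```text
[0.51239082 0.40795792 0.26055072]
[[[0.7, 0.0, 3.5, 0.2, 0.0, 0.045, 0.002], [0.7, -0.1, 3.6, 0.2, 0.001, 0.045, 0.001], [0.7, 0.0, 2.7, 0.0, 0.0, 0.0, 0.0], [0.7, 0.0, 2.7, 0.0, 0.0, 0.0, 0.0], [0.7, 0.0, 2.7, 0.0, 0.0, 0.0, 0.0]]]
```

Request:
{"api": "send_rows", "payload": {"rows": [[[0.7,0,3.5,0.2,0,0.045,0.002],[0.7,0,3.5,0.2,0.001,0.045,0.001],[0.7,0,2.7,0,0,0,0],[0.7,0,2.7,0,0,0,0],[0.7,0,2.7,0,0,0,0],[0.7,0,0,0,0,0,0],[0.7,0,0,0,0,0,0]]]}}

```text
clock: 8.8
eef_pos: [0.5128, 0.4123, 0.1101]
tool_rot: [-1.57, -0.0, -0.042]
force: [1.3, -0.6, 0.7]
width: 0.0599
```

```bash
python3 -c "
from h import *
s=env.observe()
im=env.get_image('wrist');crop(np.clip(im*1.6,0,255).astype('uint8'),200,100,240,180,3.3,'j_w')
print(s['eef_pos'],s['tool_rot'],s['qd'].round(3),s['force'],s['clock'])
"
```

```text
[0.51281726 0.41228355 0.11013253] [-1.56976854e+00 -2.65253180e-04 -4.24152139e-02] [ 0.01  -0.032 -0.032  0.003 -0.004 -0.   ] [ 1.32927823 -0.56395048  0.65235351] 8.8
```

View pics/j_w.png

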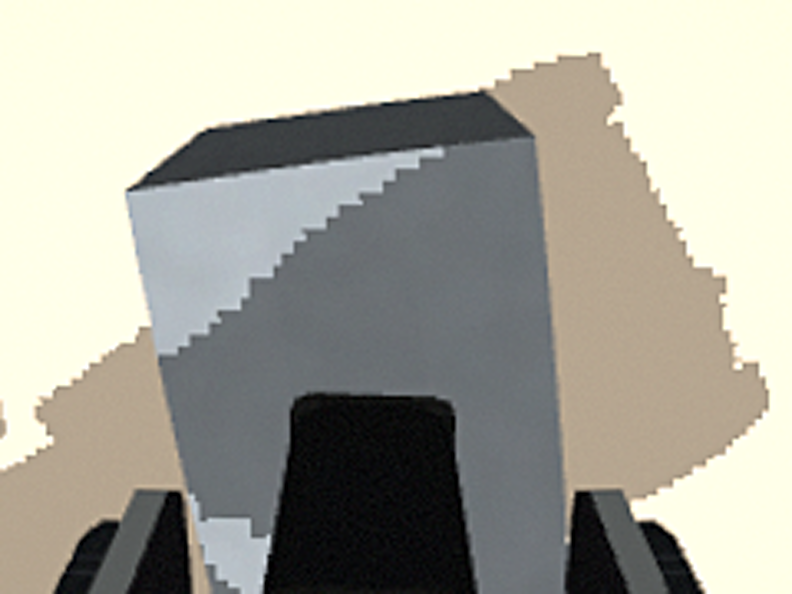

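Request:
{"api": "send_rows", "payload": {"rows": [[[0,0,0,0,0,0,0],[0,0,0,0,0,0,0],[0,0,0,0,0,0,0],[0,0,0,0,0,0,0],[0,0,0,0,0,0,0],[0,0,0,0,0,0,0]]], "force": 70}}

```text
clock: 9.45
eef_pos: [0.5128, 0.4139, 0.1118]
tool_rot: [-1.568, -0.003, -0.04]
force: [-0.5, -0.1, 6.0]
width: 0.0271
```

```bash
python3 -c "
from h import *
import pickle
s=env.observe();pickle.dump(s,open('grasp.pkl','wb'))
print(s['eef_pos'],s['tool_rot'],s['qd'].round(3),s['force'],s['width'],s['clock'])
"
```

```text
[0.51278753 0.41389567 0.11177623] [-1.56815474 -0.00327639 -0.04010016] [-0.002 -0.     0.     0.004  0.    -0.   ] [-0.50862294 -0.1306483   5.98692522] 0.02713917652484508 9.45
```

Request:
{"api": "send_rows", "payload": {"rows": [[[0,0,-1,0,0,0,0],[0,0,-2.5,0,0,0,0],[0,0,-3.5,0,0,0,0],[0,0,-4,0,0,0,0],[0,0,-3,0,0,0,0],[0,0,-1,0,0,0,0],[0,0,0,0,0,0,0],[0,0,0,0,0,0,0],[0,0,0,0,0,0,0]]]}}

```text
clock: 10.35
eef_pos: [0.5105, 0.4125, 0.2574]
tool_rot: [-1.572, 0.004, -0.04]
force: [0.1, -0.8, -1.5]
width: 0.0273
```

```bash
python3 -c "
from h import *
import pickle
s=env.observe();pickle.dump(s,open('sk.pkl','wb'))
im=env.get_image('wrist');cv2.imwrite('pics/k_wf.png',im[:,:,::-1]);crop(np.clip(im*1.6,0,255).astype('uint8'),240,80,150,150,4,'k_w')
im=env.get_image('side');cv2.imwrite('pics/k_sf.png',im[:,:,::-1]);crop(im,260,160,130,160,4.5/1.2,'k_s')
im=env.get_image('scene');cv2.imwrite('pics/k_cf.png',im[:,:,::-1])
print(s['eef_pos'],s['tool_rot'],s['qd'].round(3),s['force'],s['width'],s['clock'])
print('tip pred',proj('side',s['eef_pos']+Rt(s)[:,1]*.0968),proj('wrist',s['eef_pos']+Rt(s)[:,1]*.0968,s),proj('scene',s['eef_pos']+Rt(s)[:,1]*.0968))
"
```

```text
[0.51054958 0.4125035  0.25739546] [-1.57200024  0.00363506 -0.04043879] [ 0.     0.005 -0.005  0.    -0.    -0.001] [ 0.07459439 -0.83350422 -1.51728789] 0.027341667447759545 10.35
tip pred [[330.20540811 300.34653344]] [[313.55632895 200.01125364]] [[367.39390606 309.52062878]]
```

View pics/k_w.png

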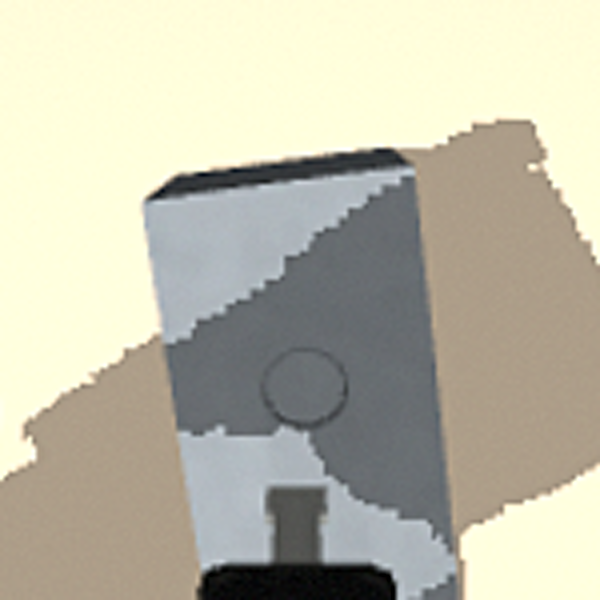

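View pics/k_s.png

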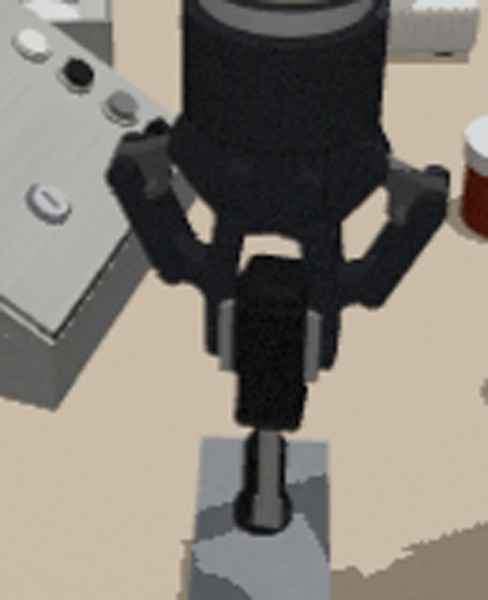

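```bash
cat >> h.py <<'E'
LK=np.array([.6903,.0819,.0906]);NN=Cd(nh(0));XX=Cd(xh(0));YY=Cd((0,1,0))
def Rq(q): return Rtool(-NN,XX*np.cos(q)-YY*np.sin(q))
E
python3 -c "
from h import *
s=env.observe()
plan([(LK+NN*(.0968+.05),Rq(.315),0,9),(LK+NN*(.0968+.015),Rq(.315),0,2)],s)"
```

```text
[[[0, 1.3, 0.4, -3.5, 0.005, 0.052, -0.059], [0, 1.5, 0.5, -3.4, 0.004, 0.052, -0.059], [0, 1.6, 0.6, -3.3, 0.005, 0.052, -0.059], [0, 1.8, 0.7, -3.2, 0.004, 0.052, -0.059], [0, 1.9, 0.8, -3.1, 0.005, 0.052, -0.059], [0, 2.0, 0.9, -3.0, 0.004, 0.052, -0.059], [0, 2.1, 1.0, -3.0, 0.004, 0.052, -0.058], [0, 2.2, 1.1, -2.8, 0.005, 0.052, -0.059], [0, 2.2, 1.1, -2.7, 0.004, 0.052, -0.058], [0, 0.0, 1.8, 0.0, 0.0, 0.0, 0.0], [0, 0.0, 1.7, 0.0, 0.0, 0.0, 0.0]]]
```

Request:
{"api": "send_rows", "payload": {"rows": [[[0,1.3,0.4,-3.5,0.005,0.052,-0.059],[0,1.5,0.5,-3.4,0.004,0.052,-0.059],[0,1.6,0.6,-3.3,0.005,0.052,-0.059],[0,1.8,0.7,-3.2,0.004,0.052,-0.059],[0,1.9,0.8,-3.1,0.005,0.052,-0.059],[0,2.0,0.9,-3.0,0.004,0.052,-0.059],[0,2.1,1.0,-3.0,0.004,0.052,-0.058],[0,2.2,1.1,-2.8,0.005,0.052,-0.059],[0,2.2,1.1,-2.7,0.004,0.052,-0.058],[0,0,0,0,0,0,0],[0,0,0,0,0,0,0]]]}}

```text
clock: 11.6
eef_pos: [0.6188, 0.097, 0.2189]
tool_rot: [-1.392, -0.495, -0.567]
force: [0.2, 0.4, -1.5]
width: 0.0272
```

```bash
python3 -c "
from h import *
s=env.observe();print(s['eef_pos'],s['tool_rot'],s['qd'].round(3),s['clock'],s['qpos'].round(2))
plan([(LK+NN*(.0968+.018),Rq(.315),0,2)],s)"
```

```text
[0.61879901 0.09704334 0.21887371] [-1.39221506 -0.49488085 -0.56657062] [ 0.031 -0.009 -0.02   0.003 -0.001 -0.   ] 11.6 [ 0.03  0.43  1.82 -0.31  0.4   0.81]
[[[0, 0.0, 1.6, 0.0, 0.0, -0.001, 0.0], [0, -0.1, 1.7, -0.1, -0.001, -0.001, 0.0]]]
```

Request:
{"api": "send_rows", "payload": {"rows": [[[0,0,1.6,0,0,0,0],[0,0,1.6,0,0,0,0],[0,0,0,0,0,0,0],[0,0,0,0,0,0,0],[0,0,0,0,0,0,0]]]}}

```text
clock: 12.1
eef_pos: [0.635, 0.0953, 0.1928]
tool_rot: [-1.39, -0.497, -0.565]
force: [-0.5, -0.4, -1.3]
width: 0.0275
```

```bash
python3 -c "
from h import *
import pickle
s=env.observe();pickle.dump(s,open('sl.pkl','wb'));print(s['eef_pos'],s['tool_rot'],s['qd'].round(3),s['clock'])
im=env.get_image('wrist');cv2.imwrite('pics/l_wf.png',im[:,:,::-1]);crop(im,270,150,90,80,8,'l_w')
im=env.get_image('side');crop(im,240,170,80,80,7,'l_s')
"
```

```text
[0.63495439 0.09533811 0.19277775] [-1.39032641 -0.49746864 -0.56502312] [-0.005 -0.007  0.002 -0.003 -0.003  0.001] 12.1
```

View pics/l_w.png

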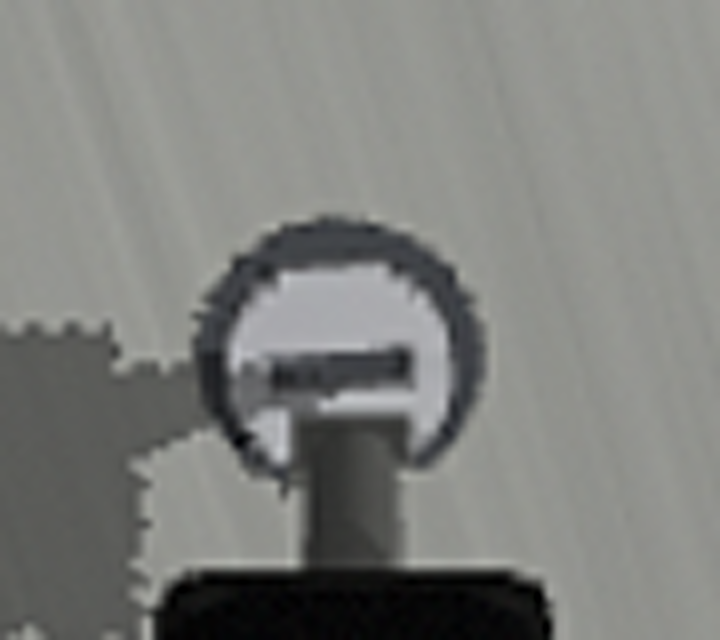

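View pics/l_s.png

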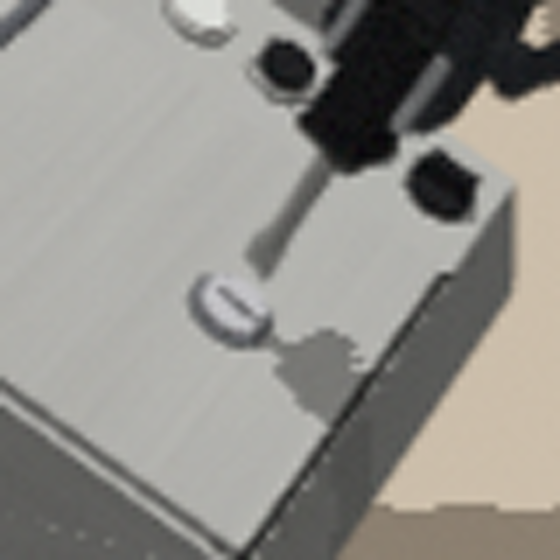

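```bash
cat >> h.py <<'E'
def rel(s,tip,slot,gap):
    """tip, slot px in wrist; returns tool-frame positions"""
    R=Rt(s);o=np.array(s['eef_pos']);out=[]
    for uv,dy in((tip,.0968),(slot,.0968+gap)):
        c,d=ray('wrist',uv,s);c=R.T@(c-o);d=R.T@d;out.append(c+d*(dy-c[1])/d[1])
    return out
E
python3 -c "
from h import *
import pickle
s=pickle.load(open('sl.pkl','rb'))
gap=(s['eef_pos']+Rt(s)[:,1]*.0968-LK)@NN;print('gap',gap)
b=lambda u,v:(270+u/8-.4,150+v/8-.4)
for g in(gap,gap-.003):
  a,c=rel(s,b(354,416),b(341,367),g);print(a,c,c-a)
print('by LK',Rt(s).T@(LK-s['eef_pos']))
# slot angle
a,c=rel(s,b(270,376),b(412,364),gap);a,_=rel(s,b(270,376),b(0,0),0)
e1=rel(s,b(0,0),b(270,376),gap)[1];e2=rel(s,b(0,0),b(412,364),gap)[1];print(e2-e1,np.linalg.norm(e2-e1))
"
```

```text
gap 0.020149890881040577
[ 8.24990635e-05  9.68000000e-02 -1.09411296e-03] [-0.00135248  0.11694989 -0.00236702] [-0.00143498  0.02014989 -0.00127291]
[ 8.24990635e-05  9.68000000e-02 -1.09411296e-03] [-0.00133461  0.11394989 -0.00139518] [-0.00141711  0.01714989 -0.00030107]
by LK [-0.0013584   0.11693847 -0.00274967]
[0.01561796 0.         0.00138131] 0.015678921459481212
```

Request:
{"api": "send_rows", "payload": {"rows": [[[0,-0.1,0.6,-0.1,0,-0.08,0],[0,-0.04,0.6,0,0,0,0],[0,0,0.2,0,0,0,0],[0,0,0,0,0,0,0],[0,0,0,0,0,0,0],[0,0,0,0,0,0,0]]]}}

```text
clock: 12.8
eef_pos: [0.6404, 0.0929, 0.1793]
tool_rot: [-1.434, -0.51, -0.476]
force: [0.3, 0.8, -0.8]
width: 0.0271
```

```bash
python3 -c "
from h import *
import pickle
s=env.observe();pickle.dump(s,open('sm.pkl','wb'));print(s['eef_pos'],s['tool_rot'],s['qd'].round(3),s['clock'],s['force'])
im=env.get_image('wrist');crop(im,280,170,75,60,10,'m_w')
gap=(s['eef_pos']+Rt(s)[:,1]*.0968-LK)@NN;print('gap',gap)
im=env.get_image('side');crop(im,240,170,80,80,7,'m_s')
"
```

```text
[0.64035031 0.09288656 0.17930831] [-1.43406901 -0.50962157 -0.47613892] [ 0.001 -0.    -0.    -0.001  0.001 -0.001] 12.8 [ 0.32764891  0.82979571 -0.79022901]
gap 0.005594072933309033
```

View pics/m_w.png

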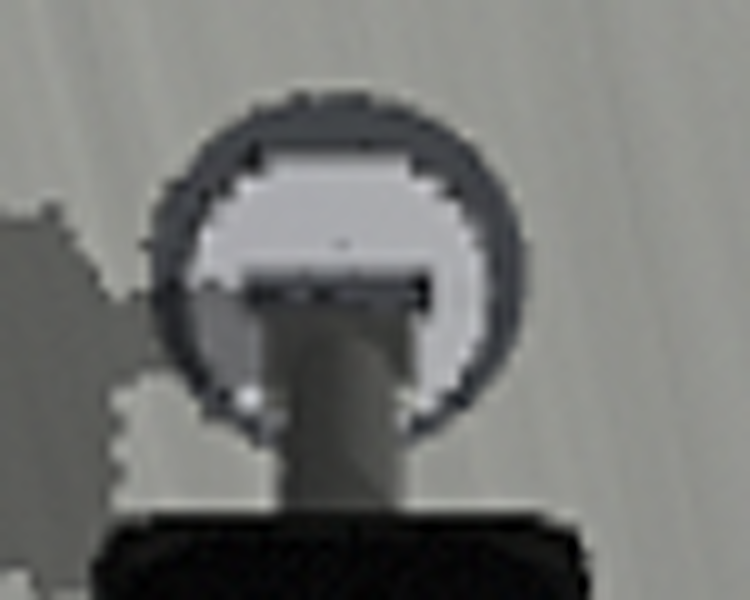

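View pics/m_s.png

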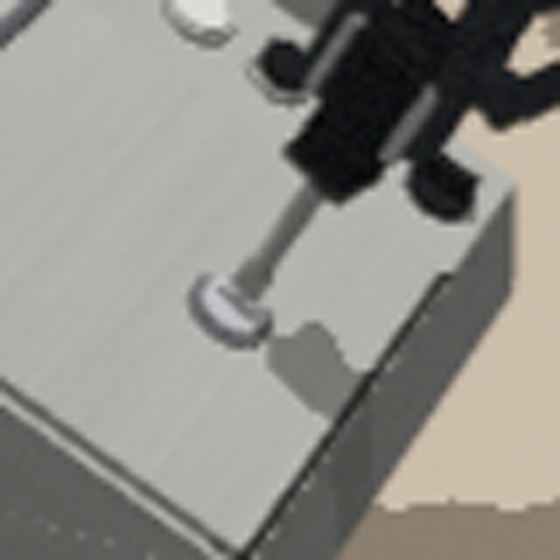

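```bash
python3 -c "
from h import *
import pickle
s=pickle.load(open('sm.pkl','rb'))
b=lambda u,v:(280+u/10-.4,170+v/10-.4)
for g in(.0056,.0036,.0076):
  a,c=rel(s,b(337,308),b(338,294),g);print('tip edge',a,'slot c',c,'tipcentre->slot',c-a+[0,0,.0012])
  e1=rel(s,b(0,0),b(245,294),g)[1];e2=rel(s,b(0,0),b(430,294),g)[1];print(e2-e1)
"
```

```text
tip edge [-3.67119294e-04  9.68000000e-02 -9.50873750e-05] slot c [-0.00029582  0.1024     -0.00077642] tipcentre->slot [7.13002400e-05 5.60000000e-03 5.18666138e-04]
[ 1.54129072e-02  0.00000000e+00 -5.54945029e-06]
tip edge [-3.67119294e-04  9.68000000e-02 -9.50873750e-05] slot c [-0.00029177  0.1004     -0.0001031 ] tipcentre->slot [7.53495679e-05 3.60000000e-03 1.19198745e-03]
[ 1.52868128e-02  2.77555756e-17 -5.50404976e-06]
tip edge [-3.67119294e-04  9.68000000e-02 -9.50873750e-05] slot c [-0.00029987  0.1044     -0.00144974] tipcentre->slot [ 6.72509122e-05  7.60000000e-03 -1.54655178e-04]
[ 1.55390015e-02  0.00000000e+00 -5.59485082e-06]
```

Request:
{"api": "send_rows", "payload": {"rows": [[[0,0,0.2,0.05,0,0,0],[0,0,0.2,0,0,0,0],[0,0,0.1,0,0,0,0],[0,0,0,0,0,0,0],[0,0,0,0,0,0,0]]]}}

```text
clock: 13.4
eef_pos: [0.6431, 0.0929, 0.1748]
tool_rot: [-1.434, -0.51, -0.476]
force: [0.1, 0.2, -1.8]
width: 0.0273
```

```bash
cat > st.py <<'E'
from h import *
import pickle,sys
s=env.observe();pickle.dump(s,open('s_%s.pkl'%sys.argv[1],'wb'))
if len(sys.argv)>2:
  im=env.get_image('wrist');crop(im,280,170,75,60,10,sys.argv[1])
R=Rt(s);tip=s['eef_pos']+R[:,1]*.0968
print('clock',s['clock'],'gap',((tip-LK)@NN).round(4),'Ftool',(R.T@s['force']).round(1),'Mtool',(R.T@s['moment']).round(2),'qd',s['qd'].round(3),'w',s['width'].round(4),'q6',s['qpos'][5].round(3))
q=np.arctan2(-(R[:,0]@YY),R[:,0]@XX);print('q tool',q.round(3),'tilt err',np.arccos(min(1,-R[:,1]@NN)).round(3),'tip-LK in slot axes',(R.T@(tip-LK)).round(4))
E
python3 st.py n1 1
```

```text
Traceback (most recent call last):
  File "st.py", line 7, in <module>
    print('clock',s['clock'],'gap',((tip-LK)@NN).round(4),'Ftool',(R.T@s['force']).round(1),'Mtool',(R.T@s['moment']).round(2),'qd',s['qd'].round(3),'w',s['width'].round(4),'q6',s['qpos'][5].round(3))
                                                                                                                                                         ^^^^^^^^^^^^^^^^
AttributeError: 'float' object has no attribute 'round'
```

View pics/n1.png

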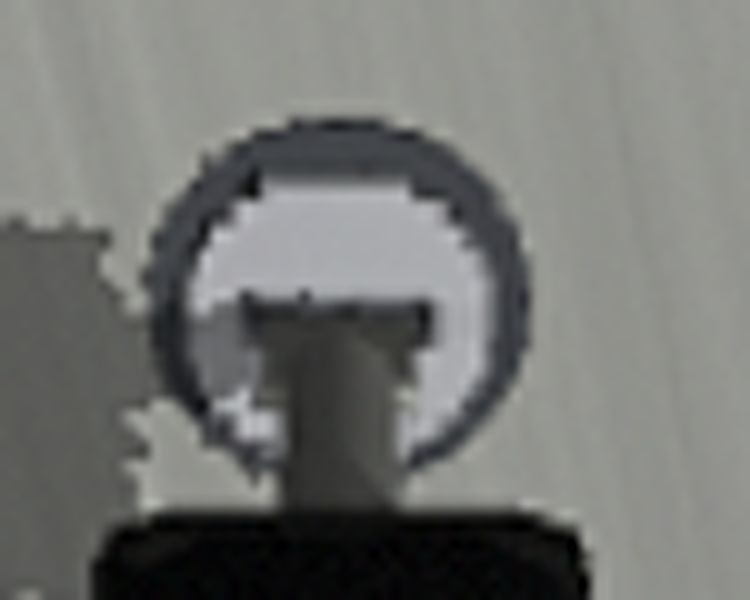

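Request:
{"api": "send_rows", "payload": {"rows": [[[0,0,0.2,0,0,0,0],[0,0,0.2,0,0,0,0],[0,0,0,0,0,0,0],[0,0,0,0,0,0,0]]]}}

```text
clock: 13.85
eef_pos: [0.645, 0.0925, 0.1717]
tool_rot: [-1.434, -0.51, -0.476]
force: [-2.0, 0.7, 1.4]
width: 0.0271
```

```bash
sed -i "s/s\['width'\].round(4)/round(s['width'],4)/" st.py; python3 st.py n2 1
```

```text
clock 13.85 gap -0.0033 Ftool [-1.1 -2.3  0.1] Mtool [0.03 0.   0.37] qd [-0.002 -0.001  0.     0.    -0.001  0.001] w 0.0271 q6 0.788
q tool 0.236 tilt err 0.003 tip-LK in slot axes [0.0002 0.0033 0.0014]
```

View pics/n2.png

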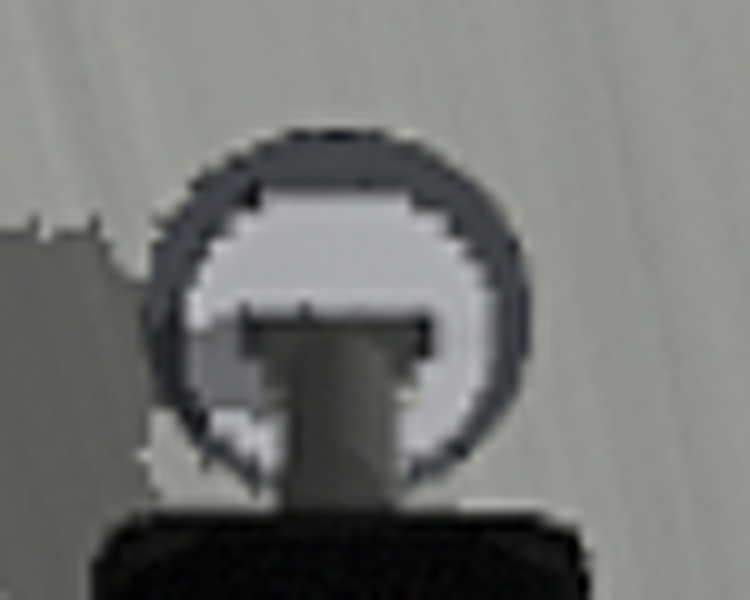

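Request:
{"api": "send_rows", "payload": {"rows": [[[0,0,0.15,0,0,0,0],[0,0,0,0,0,0,0],[0,0,0,0,0,0,0]]]}}

```text
clock: 14.2
eef_pos: [0.6452, 0.0925, 0.1713]
tool_rot: [-1.434, -0.51, -0.476]
force: [-6.8, 1.2, 9.6]
width: 0.0276
```

```bash
python3 st.py n3 1
```

```text
clock 14.2 gap -0.0037 Ftool [ -1.1 -11.8  -0.5] Mtool [-0.06  0.    0.51] qd [ 0.001 -0.001 -0.     0.001 -0.001 -0.   ] w 0.0276 q6 0.79
q tool 0.236 tilt err 0.004 tip-LK in slot axes [0.0002 0.0037 0.0015]
```

View pics/n3.png

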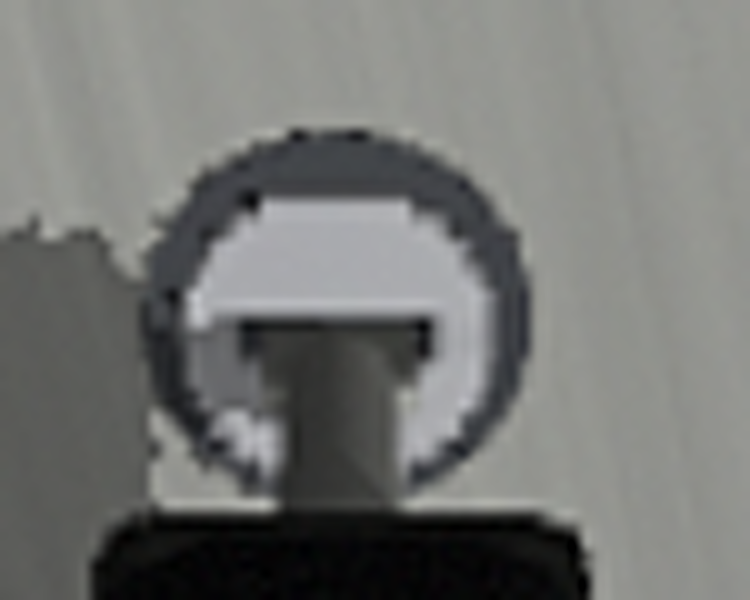

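Request:
{"api": "send_rows", "payload": {"rows": [[[0,0,-0.04,0,0,0,0],[0,0.01,0,0,0,0.1,0],[0,0.02,0,0,0,0.14,0],[0,0.02,0,0,0,0.14,0],[0,0,0,0,0,0,0]]]}}

```text
clock: 14.75
eef_pos: [0.646, 0.0925, 0.172]
tool_rot: [-1.243, -0.422, -0.892]
force: [-5.2, 2.4, 8.4]
width: 0.0269
```

```bash
python3 st.py n4 1
```

```text
clock 14.75 gap -0.0036 Ftool [ -1.2 -10.1   0.8] Mtool [ 0.01 -0.05  0.44] qd [-0.    -0.    -0.001 -0.001 -0.002 -0.074] w 0.0269 q6 1.169
q tool 0.618 tilt err 0.005 tip-LK in slot axes [0.0005 0.0036 0.0023]
```

View pics/n4.png

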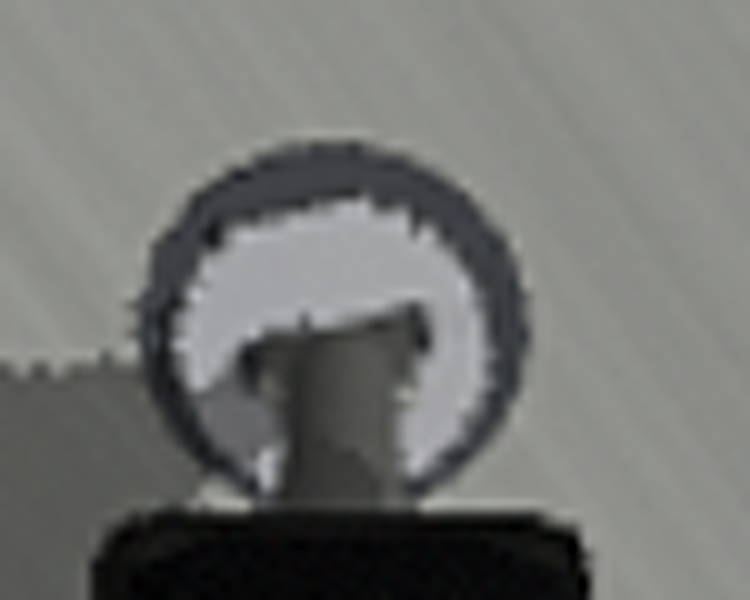

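Request:
{"api": "send_rows", "payload": {"rows": [[[0,0.02,0,-0.05,0,0.14,0],[0,0.02,0,0,0,0.14,0],[0,0.02,0,0,0,0.14,0],[0,0.02,0,0,0,0.14,0],[0,0.02,0,0,0,0.14,0],[0,0,0,0,0,0,0]]]}}

```text
clock: 15.4
eef_pos: [0.646, 0.091, 0.1721]
tool_rot: [-1.057, -0.125, -1.555]
force: [-6.0, 1.0, 8.1]
width: 0.0275
```

```bash
python3 st.py n5 1
```

```text
clock 15.4 gap -0.0036 Ftool [ -0.  -10.1  -1.2] Mtool [-0.29 -0.08  0.12] qd [-0.    -0.001 -0.001  0.     0.    -0.076] w 0.0275 q6 1.864
q tool 1.318 tilt err 0.005 tip-LK in slot axes [0.0004 0.0036 0.002 ]
```

View pics/n5.png

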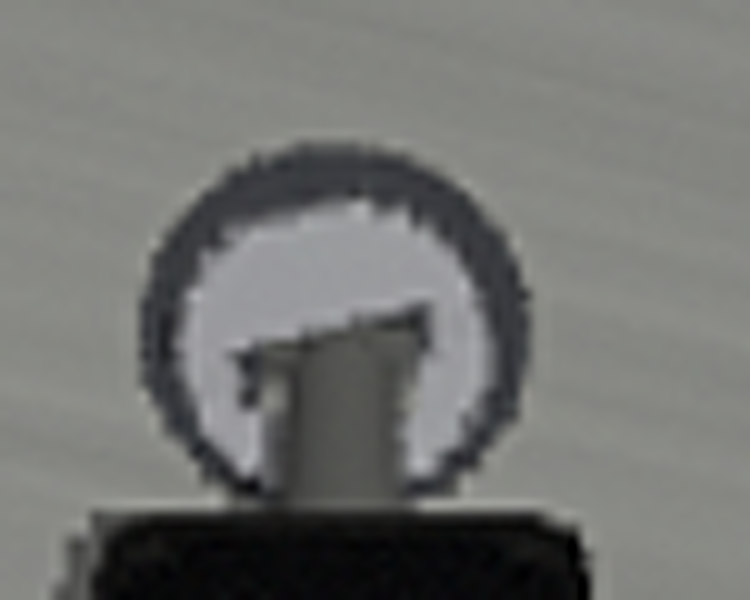

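Request:
{"api": "send_rows", "payload": {"rows": [[[0,0.02,0,0,0,0.14,0],[0,0.02,0,0,0,0.14,0],[0,0.02,0,0,0,0.14,0],[0,0,0,0,0,0,0],[0,0,0,0,0,0,0]]]}}

```text
clock: 15.95
eef_pos: [0.6456, 0.0902, 0.172]
tool_rot: [-1.05, 0.084, -1.917]
force: [-5.3, 0.0, 8.8]
width: 0.0268
```

```bash
python3 st.py n6 1
```

```text
clock 15.95 gap -0.0036 Ftool [  1.  -10.2   0.1] Mtool [-0.35 -0.08 -0.17] qd [-0.002 -0.    -0.001 -0.    -0.    -0.002] w 0.0268 q6 2.279
q tool 1.736 tilt err 0.004 tip-LK in slot axes [0.0005 0.0036 0.0018]
```

View pics/n6.png

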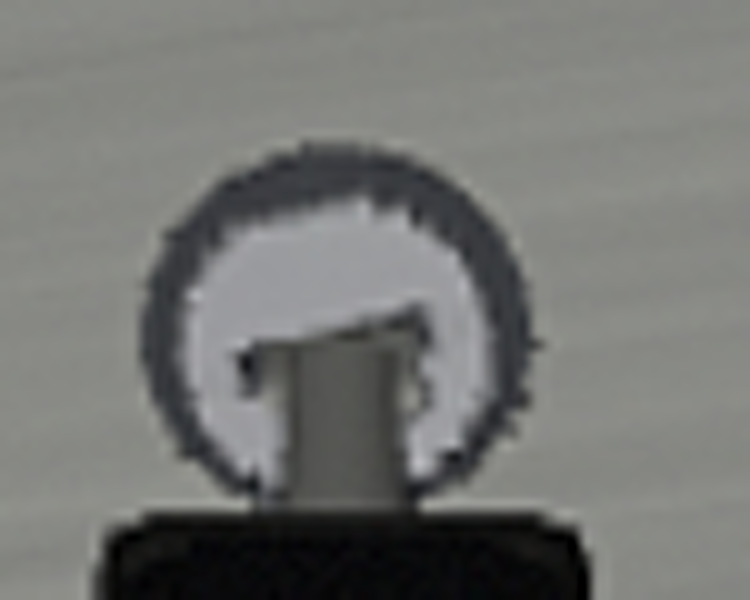

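Request:
{"api": "send_rows", "payload": {"rows": [[[0,0.01,0,0,0,0.08,0],[0,0,0,0,0,0,0],[0,0,0,0,0,0,0]]]}}

```text
clock: 16.3
eef_pos: [0.6455, 0.0901, 0.1719]
tool_rot: [-1.057, 0.123, -1.987]
force: [-5.0, 2.1, 8.7]
width: 0.0275
```

```bash
python3 st.py n7
```

```text
clock 16.3 gap -0.0036 Ftool [ -1.  -10.2  -0.4] Mtool [-0.43 -0.06 -0.2 ] qd [ 0.    -0.002 -0.     0.    -0.002 -0.001] w 0.0275 q6 2.359
q tool 1.816 tilt err 0.003 tip-LK in slot axes [0.0005 0.0036 0.0017]
```

Request:
{"api": "send_rows", "payload": {"rows": [[[0,0.01,0,0,0,0.06,0],[0,0,0,0,0,0,0],[0,0,0,0,0,0,0]]]}}

```text
clock: 16.6
eef_pos: [0.6455, 0.0901, 0.1719]
tool_rot: [-1.065, 0.152, -2.04]
force: [-5.6, 1.1, 8.1]
width: 0.0273
```

```bash
python3 st.py n8 1
```

```text
clock 16.6 gap -0.0036 Ftool [ 0.3 -9.8 -0.8] Mtool [-0.34 -0.11 -0.21] qd [ 0.002 -0.    -0.001  0.002  0.    -0.001] w 0.0273 q6 2.418
q tool 1.875 tilt err 0.003 tip-LK in slot axes [0.0005 0.0036 0.0017]
```

View pics/n8.png

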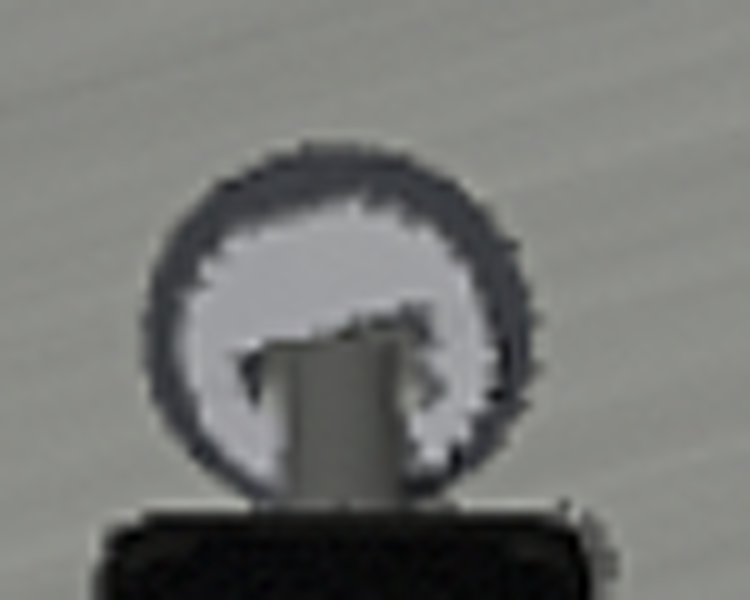

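Request:
{"api": "send_rows", "payload": {"rows": [[[0,0,0,0,0,0.06,0],[0,0,0,0,0,0,0],[0,0,0,0,0,0,0]]]}}

```text
clock: 16.95
eef_pos: [0.6454, 0.09, 0.1718]
tool_rot: [-1.074, 0.181, -2.093]
force: [-6.3, -0.1, 7.8]
width: 0.0274
```

```bash
python3 st.py n9
```

```text
clock 16.95 gap -0.0036 Ftool [ 1.8 -9.8 -0.8] Mtool [-0.3  -0.15 -0.26] qd [-0.     0.    -0.    -0.     0.001  0.001] w 0.0274 q6 2.478
q tool 1.935 tilt err 0.003 tip-LK in slot axes [0.0005 0.0036 0.0017]
```

Request:
{"api": "send_rows", "payload": {"rows": [[[0,0,0,0,0,0.05,0],[0,0,0,0,0,0,0],[0,0,0,0,0,0,0]]]}}

```text
clock: 17.25
eef_pos: [0.6454, 0.09, 0.1718]
tool_rot: [-1.082, 0.204, -2.138]
force: [-5.3, -0.1, 8.5]
width: 0.0274
```

```bash
python3 st.py n10 1
```

```text
clock 17.25 gap -0.0036 Ftool [  1.1 -10.    0.3] Mtool [-0.35 -0.17 -0.34] qd [-0.001 -0.001  0.    -0.     0.001 -0.001] w 0.0274 q6 2.528
q tool 1.985 tilt err 0.003 tip-LK in slot axes [0.0005 0.0036 0.0017]
```

View pics/n10.png

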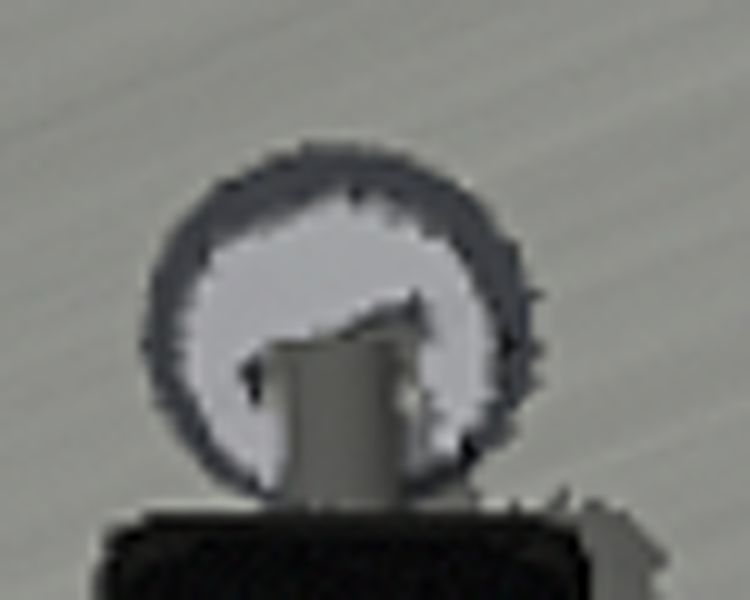

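Request:
{"api": "send_rows", "payload": {"rows": [[[0,0,0,0,0,-0.1,0],[0,-0.02,0,0,0,-0.1,0],[0,-0.01,0,0,0,-0.05,0],[0,0,-0.3,0,0,0,0],[0,0,-0.5,0,0,0,0],[0,0,-1.5,0,0,0,0],[0,0,-2,0,0,0,0],[0,0,0,0,0,0,0],[0,0,0,0,0,0,0]]]}}

```text
clock: 18.2
eef_pos: [0.6247, 0.0947, 0.2088]
tool_rot: [-1.05, 0.085, -1.918]
force: [0.5, 0.0, -1.9]
width: 0.0272
```

```bash
python3 st.py o1; python3 -c "
from h import *
s=env.observe();im=env.get_image('wrist');crop(im,270,130,110,110,6,'o_w')
b=env.get_image('side');crop(b,190,130,150,140,5,'o_s')
print(s['eef_pos'],s['tool_rot'])
"
```

```text
clock 18.2 gap 0.039 Ftool [-0.   1.9 -0.6] Mtool [-0.37  0.03 -0.07] qd [-0.003  0.025  0.001 -0.002 -0.    -0.001] w 0.0272 q6 2.234
q tool 1.736 tilt err 0.004 tip-LK in slot axes [ 0.0002 -0.039   0.0017]
[0.62469851 0.09473058 0.20878686] [-1.05006899  0.08451716 -1.91773455]
```

View pics/o_w.png

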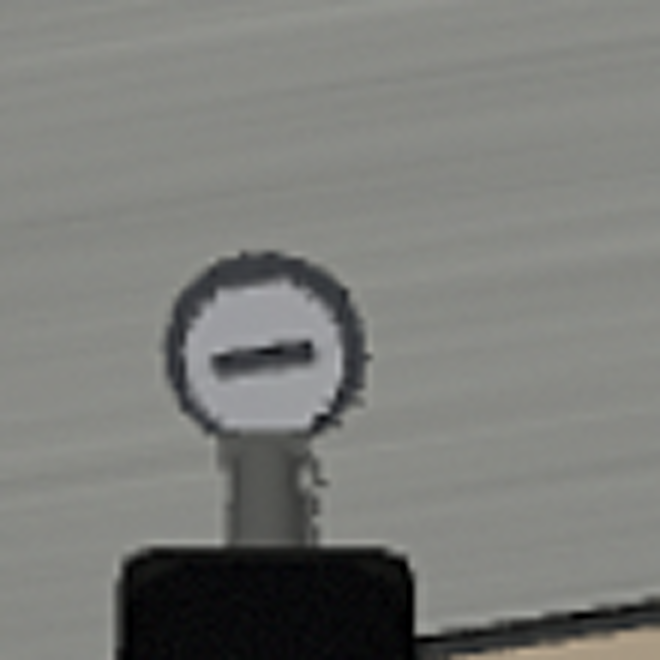

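View pics/o_s.png

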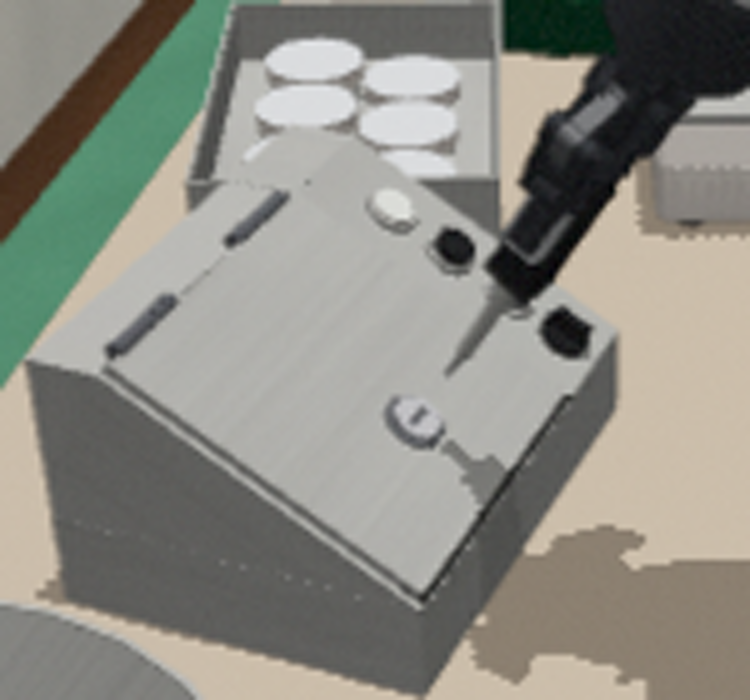

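```bash
python3 -c "
from h import *
s=env.observe()
R=Rtool([0,0,-1],[np.cos(-.04),np.sin(-.04),0])
plan([(s['eef_pos']+[-.01,0,.06],Rt(s),0,2),((.5125,.4135,.27),R,0,15)],s)"
```

```text
[[[0, -0.1, -2.8, 1.1, 0.0, 0.0, 0.0], [0, -0.1, -2.9, 1.1, 0.0, 0.0, 0.0], [0, -1.8, -0.6, -1.3, -0.029, -0.123, 0.029], [0, -1.9, -0.5, -1.0, -0.029, -0.123, 0.029], [0, -2.0, -0.4, -0.8, -0.029, -0.123, 0.029], [0, -2.1, -0.3, -0.6, -0.029, -0.123, 0.029], [0, -2.2, -0.2, -0.3, -0.029, -0.123, 0.029], [0, -2.2, -0.2, 0.0, -0.029, -0.124, 0.029], [0, -2.2, -0.1, 0.2, -0.029, -0.123, 0.029], [0, -2.2, 0.0, 0.5, -0.029, -0.123, 0.029], [0, -2.1, 0.0, 0.8, -0.029, -0.124, 0.028], [0, -2.0, 0.0, 1.0, -0.029, -0.123, 0.029]]]
[[[0, -1.8, 0.1, 1.3, -0.029, -0.124, 0.028], [0, -1.7, 0.1, 1.5, -0.029, -0.123, 0.029], [0, -1.5, 0.0, 1.7, -0.029, -0.124, 0.028], [0, -1.3, 0.0, 1.8, -0.029, -0.123, 0.029], [0, -1.0, 0.1, 2.0, -0.03, -0.124, 0.029]]]
```

Request:
{"api": "send_rows", "payload": {"rows": [[[0,-0.1,-2.8,1.1,0,0,0],[0,-0.1,-2.9,1.1,0,0,0],[0,-1.8,-0.6,-1.3,-0.029,-0.123,0.029],[0,-1.9,-0.5,-1.0,-0.029,-0.123,0.029],[0,-2.0,-0.4,-0.8,-0.029,-0.123,0.029],[0,-2.1,-0.3,-0.6,-0.029,-0.123,0.029],[0,-2.2,-0.2,-0.3,-0.029,-0.123,0.029],[0,-2.2,-0.2,0,-0.029,-0.124,0.029],[0,-2.2,-0.1,0.2,-0.029,-0.123,0.029],[0,-2.2,0,0.5,-0.029,-0.123,0.029],[0,-2.1,0,0.8,-0.029,-0.124,0.028],[0,-2.0,0,1.0,-0.029,-0.123,0.029]]]}}

```text
clock: 19.5
eef_pos: [0.546, 0.3073, 0.2688]
tool_rot: [-1.393, -0.089, -0.663]
force: [0.8, -0.0, -1.6]
width: 0.0275
```

Request:
{"api": "send_rows", "payload": {"rows": [[[0,-1.8,0.1,1.3,-0.029,-0.124,0.028],[0,-1.7,0.1,1.5,-0.029,-0.123,0.029],[0,-1.5,0,1.7,-0.029,-0.124,0.028],[0,-1.3,0,1.8,-0.029,-0.123,0.029],[0,-1.0,0.1,2.0,-0.03,-0.124,0.029],[0,0,0,0,0,0,0],[0,0,0,0,0,0,0],[0,0,0,0,0,0,0]]]}}

```text
clock: 20.3
eef_pos: [0.5122, 0.4128, 0.2691]
tool_rot: [-1.572, 0.001, -0.041]
force: [0.6, 0.2, -0.3]
width: 0.0271
```

```bash
python3 -c "
from h import *
import pickle
s=env.observe();pickle.dump(s,open('sp.pkl','wb'))
im=env.get_image('wrist');crop(np.clip(im*1.6,0,255).astype('uint8'),240,80,150,150,4,'p_w')
print(s['eef_pos'],s['tool_rot'],s['qd'].round(3),s['clock'],s['width'])
R=Rtool([0,0,-1],[np.cos(-.04),np.sin(-.04),0])
plan([((.5125,.4135,.185),R,0,3)],s)
print(proj('wrist',[(.5117,.4118,.085)],s), (proj('wrist',[(.5117,.4118,.085)],s)-[240,80])*4)"
```

```text
[0.51222987 0.41279345 0.26914854] [-1.57198470e+00  6.30848599e-04 -4.10943472e-02] [-0.009 -0.009  0.002  0.002  0.004 -0.004] 20.3 0.02705047418903744
[[[0, 0.0, 2.8, 0.0, 0.0, 0.0, 0.0], [0, 0.0, 2.8, 0.0, 0.001, -0.001, 0.0], [0, 0.0, 2.8, 0.1, 0.0, 0.0, -0.001]]]
[[313.33774261 174.76858554]] [[293.35097044 379.07434214]]
```

View pics/p_w.png

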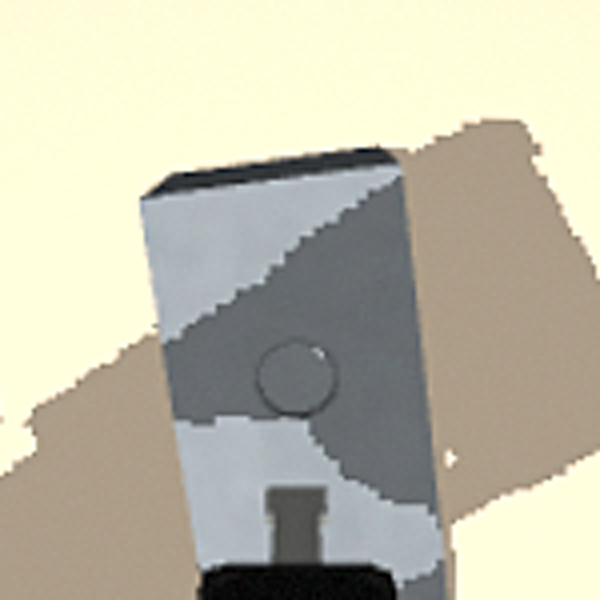

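Request:
{"api": "send_rows", "payload": {"rows": [[[0,0.05,2.8,0,0,0,0],[0,0,2.8,0,0,0,0],[0,0,2.6,0,0,0,0],[0,0,0,0,0,0,0],[0,0,0,0,0,0,0]]]}}

```text
clock: 20.85
eef_pos: [0.5131, 0.413, 0.1882]
tool_rot: [-1.571, -0.0, -0.041]
force: [0.6, -0.5, -1.1]
width: 0.0271
```

```bash
python3 -c "
from h import *
s=env.observe()
im=env.get_image('wrist');crop(np.clip(im*1.6,0,255).astype('uint8'),240,80,150,150,4,'q_w')
print(s['eef_pos'],s['tool_rot'],s['qd'].round(3),s['clock'],s['force'])"
```

```text
[0.5131466  0.41301429 0.1882387 ] [-1.57105541e+00 -9.94110306e-05 -4.08662365e-02] [ 0.005 -0.027 -0.037  0.001 -0.005 -0.002] 20.85 [ 0.61648996 -0.47056423 -1.14497892]
```

View pics/q_w.png

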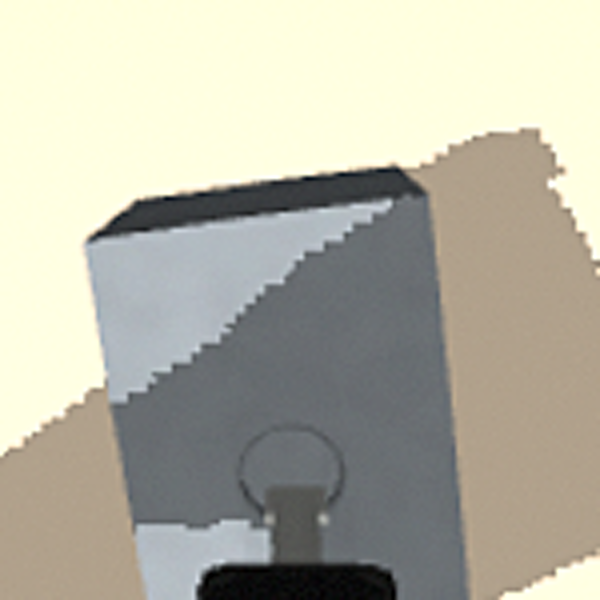

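Request:
{"api": "send_rows", "payload": {"rows": [[[0,-0.05,1.5,0,0,0,0],[0,0,1.5,0,0,0,0],[0,0,0,0,0,0,0]]]}}

```text
clock: 21.2
eef_pos: [0.5114, 0.4131, 0.1569]
tool_rot: [-1.572, 0.002, -0.04]
force: [-0.4, -0.9, -1.1]
width: 0.0271
```

```bash
python3 -c "
from h import *
s=env.observe()
print(s['eef_pos'],s['tool_rot'],s['qd'].round(3),s['clock'],s['force'],s['moment'])"
```

```text
[0.511376   0.41306004 0.15685962] [-1.57235384  0.00212996 -0.03984072] [ 0.004 -0.014 -0.019  0.003  0.02  -0.001] 21.2 [-0.36544463 -0.89767595 -1.07813021] [-0.00589275  0.03275115 -0.00156657]
```

Free; continue down.

Request:
{"api": "send_rows", "payload": {"rows": [[[0,0.05,1.6,0,0,0,0],[0,0,1.6,0,0,0,0],[0,0,0.9,0,0,0,0],[0,0,0.2,0,0,0,0],[0,0,0,0,0,0,0],[0,0,0,0,0,0,0]]]}}

```text
clock: 21.8
eef_pos: [0.5134, 0.4141, 0.1159]
tool_rot: [-1.57, -0.002, -0.04]
force: [-0.0, 0.5, -1.2]
width: 0.0274
```

```bash
python3 -c "
from h import *
s=env.observe()
im=env.get_image('wrist');crop(np.clip(im*1.6,0,255).astype('uint8'),200,100,240,180,3.3,'r_w')
print(s['eef_pos'],s['tool_rot'],s['qd'].round(3),s['clock'],s['force'],s['moment'])"
```

```text
[0.51336    0.41406471 0.11589625] [-1.5699398  -0.00171853 -0.0395548 ] [-0.001 -0.006  0.     0.002  0.001  0.001] 21.8 [-0.01450088  0.45318243 -1.16271729] [ 0.03394527  0.03176922 -0.05901998]
```

View pics/r_w.png

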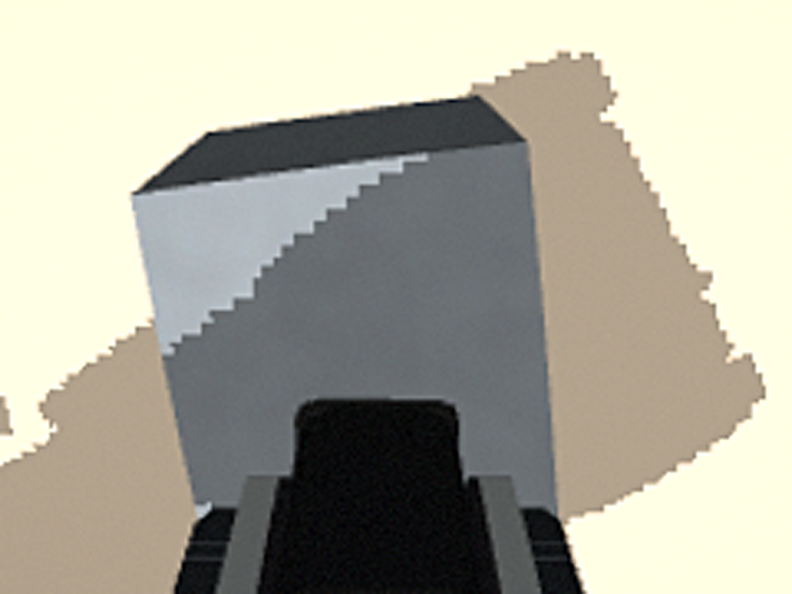

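Nothing has touched yet and it is about 4 mm above seating. Lower it gently until it touches.

Request:
{"api": "send_rows", "payload": {"rows": [[[0,0,0.2,0,0,0,0],[0,0,0.15,0,0,0,0],[0,0,0,0,0,0,0],[0,0,0,0,0,0,0]]]}}

```text
clock: 22.25
eef_pos: [0.513, 0.4138, 0.1118]
tool_rot: [-1.57, -0.001, -0.04]
force: [-0.3, 0.4, 1.2]
width: 0.0273
```

```bash
python3 -c "
from h import *
s=env.observe()
print(s['eef_pos'],s['tool_rot'],s['clock'],s['force'],s['moment'])"
```

```text
[0.51296327 0.41381581 0.11183589] [-1.57045525e+00 -8.37044416e-04 -3.95959502e-02] 22.25 [-0.29157705  0.39862322  1.19835435] [0.00183973 0.01397735 0.02704075]
```

Request:
{"api": "send_rows", "payload": {"rows": [[[0.4,0,0,0,0,0,0],[0.7,0,0,0,0,0,0],[0.7,0,0,0,0,0,0],[0.7,0,0,0,0,0,0],[0.7,0,-1.5,0,0,0,0],[0.7,0,-3,0,0,0,0],[0.7,0,-4,0,0,0,0],[0.7,0,-4,0,0,0,0],[0.7,0,-2,0,0,0,0],[0.7,0,0,0,0,0,0],[0.7,0,0,0,0,0,0]]]}}

```text
clock: 23.35
eef_pos: [0.5126, 0.4136, 0.2573]
tool_rot: [-1.57, -0.001, -0.04]
force: [0.7, -0.1, -0.5]
width: 0.0598
```

```bash
python3 -c "
from h import *
s=env.observe()
im=env.get_image('wrist');cv2.imwrite('pics/t_w.png',im[:,:,::-1])
c=env.get_image('scene');cv2.imwrite('pics/t_c.png',c[:,:,::-1])
print(s['eef_pos'],s['tool_rot'],s['clock'],s['force'],s['width'])
print(proj('wrist',[(.5124,.4124,.16)],s))"
```

```text
[0.51255652 0.41362053 0.25732816] [-1.57029426e+00 -1.22050511e-03 -3.95775690e-02] 23.35 [ 0.67765634 -0.12743921 -0.46366147] 0.059823081907129795
[[313.28227292 201.27813619]]
```

View pics/t_w.png

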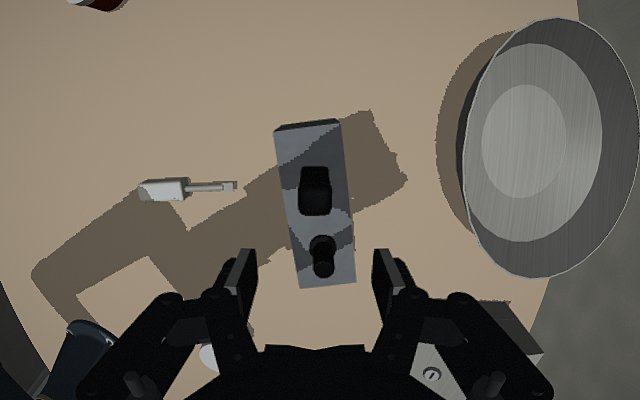

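View pics/t_c.png

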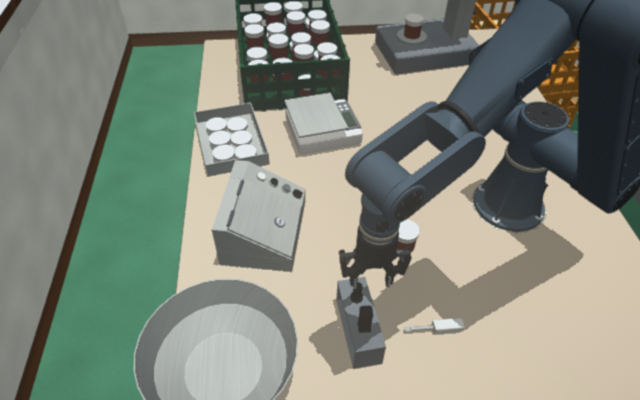

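```bash
python3 -c "
from h import *
import pickle
s=pickle.load(open('s_o1.pkl','rb'))
b=lambda u,v:(270+u/6-.4,130+v/6-.4)
def pl(uv,off=0):
  c,d=ray('wrist',b(*uv),s);return c+d*(((LK-off*NN-c)@NN)/(d@NN))
for a,c,o in(((212,363),(315,350),0),((212,354),(315,341),0),((420,640),(655,604),.005)):
  v=pl(c,o)-pl(a,o);print(np.linalg.norm(v),np.arctan2(-(v@YY),v@XX))
"
```

```text
0.016238019479458292 1.605293405728849
0.01621349631554003 1.6054884322647274
0.040401369132565874 1.5809306045387315
```

```bash
python3 -c "
from cell import env
print(env.job_done())"
```

```text
the job is handed in; nothing more can be done
None
```

The job is handed in at about 23.5 s of the 61 s allowed: cover shut, lock turned to its stop, and the screwdriver back upright in its own hole. No verdict was reported.

- **Cover:** I swung it down and pressed it past the catches. The final press was about 21 N at the lip. The camera pictures show it lying flush on the slope. My position reading while pressing was about 0.023 rad, just under the snap point. I put this down to a 3 mm error in my fit of the box, because the lid had already dropped away by itself and then met a stiff stop.
- **Lock:** I turned it clockwise until the torque reached about 0.17 N m, roughly three times its friction. Afterwards the slot measured about 1.60 rad, and the cover edge measured the same way came out at 1.58. That matches the 1.571 rad stop to within reading error.
- **Screwdriver:** It slid freely back into its hole and touched the plate before I let go. The last pictures show it upright and the gripper well clear.
- **Other things:** I did not touch the jars or the nut driver. The white look-alike screwdriver was standing at the start and had toppled onto the table within the first second. The arm was not near it and felt no contact, so I left it lying there.

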